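# Set out the mineral specimens from the sliding-door display case

## Task

Get the exhibit ready: first slide the empty slate slab across the shelf, without lifting it, until it lies wholly on the cork mat and square with it. Then take every mineral specimen out of the display case, sliding whichever glass door covers it behind the other, and set them all on the slab with none touching another. Leave the slab so on the mat and both case doors slid fully shut, and do not disturb the clip holder or the loupe.

Things in the scene. Friction and masses are not known exactly. Their poses are not given: they have to be found in the camera images.
- case: Wooden display case, fixed, 240 mm deep (x -110..130; front -x) by 360 wide (y; left +y). Origin: on the shelf. Top slopes up 7 deg, 47 mm high in front to 77 at the back. Solid ledge x -110..-60; behind it two compartments, x -60..120, left y 4..170, right y -170..-4 mm, floor 12 mm up, divider 37 mm high. Above the slope only doors (upper one's top 16 mm over it) and pulls (42, 52 mm).
- left_door (a joint): Left glass door, the inner (lower) one, 174 mm wide: 0 = shut over the left compartment, grows in m as it slides to the case's -y (right) behind (under) the right door; 0.165 = end of travel, left compartment fully open. Stays where left; about 1.2 N of friction. Starts up to 20 mm ajar. The doors pass freely, but an open door covers the other compartment.
- right_door (a joint): Right glass door, the outer (upper) one, 174 mm wide: 0 = shut over the right compartment, grows in m as it slides to the case's +y (left) over the left door; 0.165 = end of travel, right compartment fully open. Stays where left; about 1.2 N of friction. Starts up to 20 mm ajar.
- left_door_pull (a point): Grip point of the left door's upright wooden pull on its front strip over the ledge: a block 24 (x) by 14 (y, the way it slides) by 36 mm high. The point is on its middle line, 12 mm below its top, 24 mm above the glass; it moves with the door. Shut: x -89, y +113 mm in the case frame. The right door's front edge is 25 mm behind it (+x).
- right_door_pull (a point): Grip point of the right door's pull, same block and same placing, standing on the front edge of the right door: shut, it is at x -47, y -113 mm in the case frame; moves with the door.
- mat: Thin cork mat fixed flat on the shelf (0.6 mm, no edge to catch on), 220 mm (x) by 160 mm (y). Origin: its centre.
- slab: Loose slate slab, 180 mm (x) by 120 mm (y), 14 mm thick, 0.75 kg, lying flat on the shelf away from the mat. Origin: centre of its underside. Too wide to grasp; push it by its edges.
- chalk_mid (a point): Centre, half-way up (20 mm above its foot), of the cream chalk lump, a rounded block 42 (x) by 38 (y) by 40 mm high, 0.12 kg. Axes: x, y level, z up as it stands. It may be absent; stands in one of the case's compartments if present.
- flint_mid (a point): Centre, half-way up (20 mm above its foot), of the grey flint core, a six-sided upright prism 40 mm across flats (46 across corners; a pair of flats faces its x axis) and 40 mm high, 0.15 kg. Axes: x, y level, z up as it stands. It may be absent; stands in one of the case's compartments if present.
- nugget_mid (a point): Centre, half-way up (20 mm above its foot), of the brassy chalcopyrite nugget, a lumpy block 36 (x) by 40 (y) mm, 40 mm high, its sides steep up to 26 mm and narrower above (36 mm square to 34 mm, 22 mm square at the very top), 0.22 kg. Axes: x, y level, z up as it stands. It may be absent; stands in one of the case's compartments if present.
- galena_mid (a point): Centre, half-way up (20 mm above its foot), of the lead-grey galena specimen, stepped crystals: a block 40 by 40 by 24 mm high with a block 30 (x) by 28 (y) by 16 mm on top of it, set off its middle by 3 mm to -x and 4 mm to +y; 40 mm high in all, 0.3 kg. Axes: x, y level, z up as it stands. It may be absent; stands in one of the case's compartments if present.
- vise: Bystander: small green cast-iron bench vise bolted to the shelf beyond the work, about 180 mm (x) by 130 mm by 110 mm high. Origin: centre of its underside.
- clip_holder: Bystander: loose steel spring clip board holder, 60 by 110 mm foot, 75 mm high, beyond the case. Origin: centre of its underside. Leave alone.
- loupe: Bystander: bone-handled loupe lying on the shelf along its own x, 120 mm long, 48 mm wide, 10 mm high. Origin: about its middle, underside. Leave alone.

How it is judged:
By the outcome, as a careful person would: the job done as asked, in the order asked, and still so for the second after the job is handed in, with the robot touching nothing.
Of chalk, flint, nugget, galena only 2 to 3 are there at a start; the rules pass over those that are not, and their reading is None.
At some moment in a run one of chalk, flint, nugget, galena may be knocked a few centimetres aside while the robot is not near it.
Once in a run the grip may slacken for a moment while it holds something.
It also fails if it takes over 210 s, if anything falls off the work surface, if the arm or the gripper's body presses on something with over 40 N, if the wrist force passes 120 N, or if a joint passes its speed limit or range.

## Robot

A 6-joint arm with a two-finger parallel gripper is mounted at the origin on the work surface. World frame = base frame: x ahead of the robot, y to its left, z up, the work surface at z = 0. Lengths are in m, angles in rad, forces in N, time in s.
With the tool pointing down it reaches from about 0.3 to 0.85 m from the base axis. Payload 4.2 kg.
Tool frame: the origin (TCP) lies midway between the tips of the shut fingers; the grasp point (between the pads) lies 19 mm behind it; x points along the fingers, y is the direction in which the jaws open and shut, and the axes are right-handed (so a half turn about x gives the same grasp; the last joint's range is limited). The gripper opens to 91 mm and grips with 3 to 60 N. Pads are 32 mm wide; open, the fingers measure 118 mm over their backs; the gripper's body (76 mm by 178 mm) begins 60 mm behind the grasp point.
Start: joints at [1.247, 0.32, 1.565, -0, 1.257, -0.02], TCP at [0.172, 0.549, 0.214] pointing down, gripper open.
Joint ranges: [-3.11, 3.11], [-0.84, 2.01], [0.21, 2.61], [-1.34, 4.49], [0.05, 2.63], [-2.56, 2.56]. Speed limits (rad/s): [2.57, 2.57, 3.14, 3.14, 3.14, 3.14].

## Interface

Orientations are given as a unit quaternion [x, y, z, w].
In Python, from workcell import monitor, camera, order gives the robot as it stands.
- The arm moves only by the tool play_rows, never from a script. Its argument "rows" is a list of rows, each an object of numbers: "hand": the closure, from 0 (fully open) to 1 (shut); "tx", "ty", "tz": the shift along the tool's x, y, z in mm; "roll": the turn about the tool's x in degrees. In form: [{"hand": .., "tx": .., "ty": .., "tz": .., "roll": ..}, ...]. A call has 1 to 20 rows; each row shifts and turns the commanded pose from where the row before left it, along the tool's axes as they then stand; what a row does not reach is not made up. A row lasts 1/12 s, in which the tool goes at most 41.7 mm and 7.16 degrees, less where a joint would pass 70% of its speed; a pose out of reach is approached as far as the arm can. A call with a gripper value outside its range is refused whole. The fingers move at their own pace and stop on an object; "squeeze" is the grip in N (left out, the last holds). Time passes only in rows, so rows that do not move let the fingers close. It gives the time, the measured TCP pose, the force and the opening at its end, in the units of the state.
- monitor.get_obs(): the state, without advancing time (a new reading comes with each control period).
- camera(name): name is "scene" or "side" or "wrist"; returns a dict with "img" (400x640x3 uint8, red, green, blue), "z_map" (400x640 float32, m along the optical axis (not along the pixel's ray), 0 where there is no reading), "K" (3x3 intrinsics, pixels), "R" (3x3) and "t" (3): a world point X has camera coordinates R X + t. Camera axes: x right, y down, z forward; pixel columns grow to the right and rows downward; lengths in m; the calibration is good to about 2 mm. A picture is of the moment at which its call begins.
- order.job_done(): hands the job in, once; it reports no verdict.
The state is a dict: "time_s": time; "joint_pos": joint angles; "dq": joint speeds; "effort": joint torques, N m; "ee_pos": TCP position; "eef_rot": TCP orientation; "ft_force": force on the tool from outside, world axes, zero at the start; "ft_torque": the same for the moment, N m; "grip_width": finger opening in m.
Only numpy, scipy, OpenCV 4.12 (cv2) and the standard library are available. Lean on these libraries where they do the work, as an engineer would, in place of code of your own. Each camera call takes 0.05 s, during which the arm holds its last target. There are 200 camera calls.

## Working session

There is one attempt and no reset: what is moved stays moved. The work goes in short steps, Python scripts to look and compute and a tool call to move; the robot and the scene stay as the last step left them, time stands still between calls to the robot, and variables do not carry over. Pictures are saved under pics/ and viewed, about 12 in all and at most 16, crops included, and the job is handed in when it is done.

Besides the shell and the picture viewer there is one more tool, called as name([rows], argument=value, ...), one row to a line, values as JSON. play_rows: Moves the arm, as the interface text tells. Its arguments: {"type":"object","properties":{"rows":{"type":"array","items":{"type":"object","properties":{"hand":{"type":"number"},"tx":{"type":"number"},"ty":{"type":"number"},"tz":{"type":"number"},"roll":{"type":"number"}}}},"squeeze":{"type":"number"}},"required":["rows"]}

```bash
ls; mkdir -p pics; cat > h.py <<'E'
import numpy as np, cv2
from workcell import monitor, camera, order
def save(n,c): cv2.imwrite(f'pics/{n}.png',c['img'][:,:,::-1])
def pts(c):
    z=c['z_map']; v,u=np.mgrid[:z.shape[0],:z.shape[1]]; K=c['K']
    P=np.stack([(u-K[0,2])/K[0,0]*z,(v-K[1,2])/K[1,1]*z,z],-1)
    W=(P-c['t'])@c['R']; W[z==0]=np.nan
    return W
def ray(c,u,v,h):
    d=c['R'].T@np.linalg.inv(c['K'])@np.array([u,v,1.]); o=-c['R'].T@c['t']
    return o+d*(h-o[2])/d[2]
E
python3 - <<'E'
from h import *
o=monitor.get_obs(); print(o)
for n in ['scene','side','wrist']:
    c=camera(n); save('0'+n,c); np.savez('pics/0'+n,**c); print(n,-c['R'].T@c['t'],c['R'].T[:,2])
E
```

```text
pics
{'time_s': 0.0, 'joint_pos': array([ 1.24699486e+00,  3.20278300e-01,  1.56568835e+00, -2.26340936e-05,
        1.25737271e+00, -2.00095823e-02]), 'dq': array([ 0.00017356, -0.00101914, -0.00097381,  0.00070804, -0.00059296,
       -0.00198722]), 'effort': array([-6.54710075e-04, -4.12457263e+01, -2.31964964e+01,  7.26789027e-02,
        4.58249613e-02, -1.39063100e-04]), 'ee_pos': array([0.17185628, 0.54818692, 0.21312447]), 'eef_rot': array([ 0.10638187,  0.69906338, -0.10760137,  0.6988671 ]), 'ft_force': array([-0.67846587, -0.43078834, -0.54241511]), 'ft_torque': array([-0.04072035,  0.04807837, -0.00961627]), 'grip_width': 0.09116953877120612}
scene [ 1.13649146 -0.20188414  0.9238092 ] [-0.50849457  0.21137328 -0.83471828]
side [ 0.17756709 -0.64261897  0.6210889 ] [ 0.45699597  0.6829486  -0.56985603]
wrist [0.0967163  0.57201693 0.38395526] [ 0.26385558 -0.08372936 -0.96092124]
```

View pics/0scene.png

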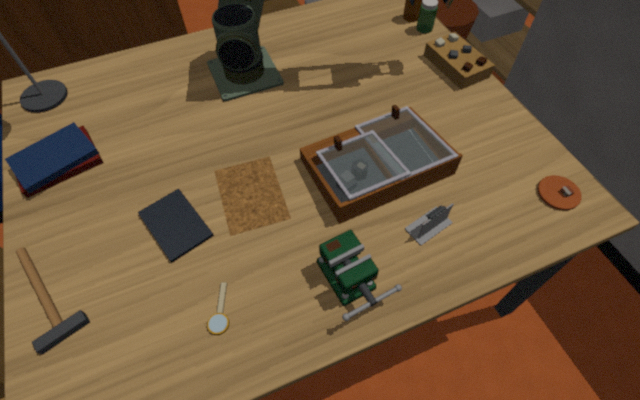

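View pics/0side.png

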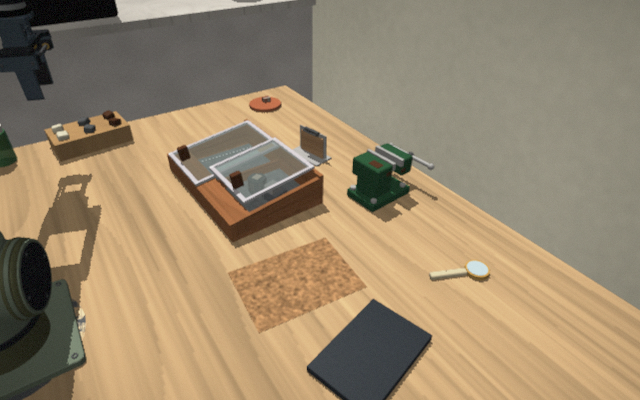

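The scene picture shows the mat at about (252,194), the slab at (175,224), the case at (380,162) with pulls at (338,143) and (396,111), the vise at (348,268), the loupe at (219,310) and the clip holder at (430,222). The specimens are under the glass near (355,173).

```bash
cat > m1.py <<'E'
from h import *
def rect(xy):
    r=cv2.minAreaRect((xy*1000).astype(np.float32)); return r
for n in ['scene','side']:
    c=dict(np.load(f'pics/0{n}.npz')); W=pts(c); hsv=cv2.cvtColor(c['img'],cv2.COLOR_RGB2HSV)
    # height-based: slab
    print(n)
    def comp(mask,h,name,mn=150):
        m=cv2.morphologyEx(mask.astype(np.uint8),cv2.MORPH_OPEN,np.ones((3,3)))
        k,l,s,ce=cv2.connectedComponentsWithStats(m)
        for i in range(1,k):
            if s[i,4]<mn: continue
            v,u=np.nonzero(l==i)
            cs,_=cv2.findContours((l==i).astype(np.uint8),0,cv2.CHAIN_APPROX_NONE)
            p=max(cs,key=len)[:,0]
            q=np.array([ray(c,a,b,h)[:2] for a,b in p]); r=rect(q)
            print(name,s[i,4],'cen',ce[i].round(),'med z',np.nanmedian(W[v,u,2]).round(4),np.round(r[0],1),np.round(r[1],1),round(r[2],1))
    dark=(hsv[...,2]<75)&(W[...,2]>0.008)&(W[...,2]<0.02)
    comp(dark,0.014,'slab')
    x,y,z=W[...,0],W[...,1],W[...,2]
    H,S,V=[hsv[...,i] for i in range(3)]
    comp((abs(z)<0.006)&(H>5)&(H<18)&(S>130)&(x>0.2)&(x<0.8)&(y>-.4)&(y<.3),0.0006,'mat',800)
    comp((H>40)&(H<85)&(S>100)&(z>0.0)&(x>0.3),0.0,'vise')
    comp((z>0.11)&(z<0.2)&(x>.2),0.1,'tall')
    comp((V<75)&(z>0.05)&(z<.15)&(x>.2)&(y>-.1)&(y<.6)&(H<20),0.1,'pull',20)
    comp((z>0.03)&(z<.12)&(x>.2)&(y>-.05)&(y<.6),0.06,'case',1000)
E
python3 m1.py
python3 - <<'E'
from h import *
c=dict(np.load('pics/0scene.npz')); W=pts(c)
cv2.imwrite('pics/c1.png',cv2.resize(c['img'][90:250,280:480,::-1],None,fx=4,fy=4,interpolation=cv2.INTER_CUBIC)[:600])
for u,v in [(355,173),(362,167),(375,165),(420,145),(400,125),(252,194),(338,140),(396,110),(175,224),(345,115)]: print(u,v,W[v,u].round(4))
E
```

```text
scene
slab 1079 cen [243.  79.] med z 0.0123 [ 39.7 -20.7] [274.7 149.8] 54.6
slab 1001 cen [43. 96.] med z 0.0145 [-141.4 -616.7] [140.9 134.5] 21.7
slab 336 cen [332. 182.] med z 0.013 [532.2  80.3] [144.1  21.9] 5.3
slab 2865 cen [175. 225.] med z 0.014 [ 492.8 -336.2] [182.9 117.9] 15.6
mat 3849 cen [251. 195.] med z 0.0007 [ 471.5 -130.1] [158.9 220.9] 85.2
vise 445 cen [340. 245.] med z 0.1075 [707.6  20.8] [45.3 97.1] 4.9
vise 1054 cen [351. 279.] med z 0.1049 [790.3  18.8] [114.1 116.9] 4.7
tall 159 cen [632.   5.] med z 0.1213 [ 317.8 1282.2] [59.8 84.4] 44.1
pull 67 cen [396. 113.] med z 0.0793 [445.9 310.6] [19. 42.] 60.8
pull 62 cen [337. 142.] med z 0.0983 [479.3 120.3] [18.2 34.5] 65.7
pull 758 cen [398. 186.] med z 0.0662 [665.9 206.2] [ 20.4 346.6] 2.2
pull 88 cen [333. 245.] med z 0.109 [749.5 -14.4] [17.2 27.4] 5.4
case 9696 cen [381. 159.] med z 0.0735 [526.9 223.2] [272.3 383.4] 3.1
case 2632 cen [352. 267.] med z 0.1064 [804.4  22.5] [184.2 118. ] 5.9
side
slab 188 cen [368. 201.] med z 0.015 [731.7 -22.7] [50.5 96.3] 38.2
slab 5554 cen [379. 352.] med z 0.0122 [
[... 223 characters left out ...]
8 1042.7] [1253.7 2428.2] 38.0
pull 109 cen [184. 154.] med z 0.0753 [409.5 272.1] [54.  22.6] 79.8
pull 136 cen [237. 181.] med z 0.0878 [464.8  98.1] [53.9 23.4] 65.8
case 4136 cen [488.  84.] med z 0.0759 [1485.6  326.1] [806.3 221.8] 89.9
case 9312 cen [245. 173.] med z 0.0673 [529.4 216.6] [277.6 425. ] 3.0
case 2127 cen [382. 167.] med z 0.0951 [811.3  24.6] [221.3 151.1] 9.1
355 173 [0.5794 0.1234 0.0853]
362 167 [0.5675 0.1492 0.0826]
375 165 [0.5744 0.1829 0.0817]
420 145 [0.5591 0.3257 0.0769]
400 125 [0.4606 0.3232 0.0597]
252 194 [ 0.4767 -0.1277  0.0019]
338 140 [0.4804 0.1211 0.1083]
396 110 [0.4338 0.3197 0.0947]
175 224 [ 0.494  -0.3364  0.0127]
345 115 [0.3106 0.2254 0.0015]
```

View pics/c1.png

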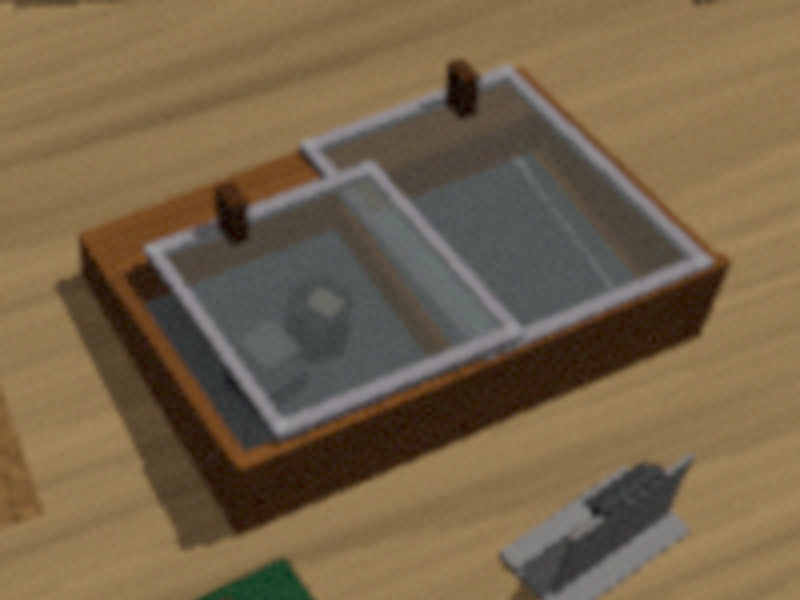

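Both specimens are in the right compartment, under the right door, at about (270,340) and (325,305) in the 4x crop, and the left compartment looks empty. The slab yaw is about 16° and the mat yaw about -4.8°. An arc push with the open fingers flat on the slab's -y long edge fits this.

```bash
cat >> h.py <<'E'
from scipy.spatial.transform import Rotation as Rot
def pose():
    o=monitor.get_obs(); R=Rot.from_quat(o['eef_rot']).as_matrix(); return o,R
def go(x,y,z,az):
    o,R=pose(); a0=np.degrees(np.arctan2(R[1,1],R[0,1])); roll=-(az-a0)
    d=np.array([x,y,z])-o['ee_pos']; R2=R@Rot.from_euler('x',roll,degrees=True).as_matrix()
    print('az now',round(a0,2),'tilt x',R[:,0].round(4),'roll',round(roll,2),'then t',(R2.T@d*1000).round(1),'dist',round(np.linalg.norm(d)*1000), 'w',o['grip_width'].round(4),'F',o['ft_force'].round(1),'t',o['time_s'])
E
python3 -c "
from h import *
go(.517,-.436,.213,16)"
```

```text
Traceback (most recent call last):
  File "h.py", line 18, in go
    print('az now',round(a0,2),'tilt x',R[:,0].round(4),'roll',round(roll,2),'then t',(R2.T@d*1000).round(1),'dist',round(np.linalg.norm(d)*1000), 'w',o['grip_width'].round(4),'F',o['ft_force'].round(1),'t',o['time_s'])
                                                                                                                                                       ^^^^^^^^^^^^^^^^^^^^^
AttributeError: 'float' object has no attribute 'round'
```

```bash
sed -i "s/o\['grip_width'\].round(4)/round(o['grip_width'],4)/" h.py
python3 -c "
from h import *
go(.517,-.436,.213,16)"
```

```text
az now 72.59 tilt x [-4.0e-04 -1.3e-03 -1.0e+00] roll 56.59 then t [   1.5   60.4 1041.3] dist 1043 w 0.0911 F [ 0.6 -0.1  0.3] t 0.15
```

play_rows([
  {"roll":7.07,"hand":0},
  {"roll":7.07},
  {"roll":7.07},
  {"roll":7.07},
  {"roll":7.07},
  {"roll":7.07},
  {"roll":7.07},
  {"roll":7.07},
  {"tz":20,"ty":2},
  {"tz":35,"ty":2},
  {"tz":35,"ty":2},
  {"tz":35,"ty":2},
  {"tz":35,"ty":2},
  {"tz":35,"ty":2},
  {"tz":35,"ty":2},
  {"tz":35,"ty":2},
  {"tz":35,"ty":2},
  {"tz":35,"ty":2},
  {"tz":35,"ty":2},
  {"tz":35,"ty":2},
])

```text
validation failed for argument at $.ro...
```

```bash
python3 -c "
from h import *
go(.517,-.436,.213,16)"
```

```text
az now 72.59 tilt x [-4.0e-04 -1.3e-03 -1.0e+00] roll 56.59 then t [   1.5   60.4 1041.3] dist 1043 w 0.0911 F [ 0.6 -0.1  0.3] t 0.15
```

play_rows([
  {"hand":0,"tx":0,"ty":0,"tz":0,"roll":7.07},
  {"hand":0,"tx":0,"ty":0,"tz":0,"roll":7.07},
  {"hand":0,"tx":0,"ty":0,"tz":0,"roll":7.07},
  {"hand":0,"tx":0,"ty":0,"tz":0,"roll":7.07},
  {"hand":0,"tx":0,"ty":0,"tz":0,"roll":7.07},
  {"hand":0,"tx":0,"ty":0,"tz":0,"roll":7.07},
  {"hand":0,"tx":0,"ty":0,"tz":0,"roll":7.07},
  {"hand":0,"tx":0,"ty":0,"tz":0,"roll":7.07},
  {"hand":0,"tx":0,"ty":2,"tz":20,"roll":0},
  {"hand":0,"tx":0,"ty":2,"tz":35,"roll":0},
  {"hand":0,"tx":0,"ty":2,"tz":35,"roll":0},
  {"hand":0,"tx":0,"ty":2,"tz":35,"roll":0},
  {"hand":0,"tx":0,"ty":2,"tz":35,"roll":0},
  {"hand":0,"tx":0,"ty":2,"tz":35,"roll":0},
  {"hand":0,"tx":0,"ty":2,"tz":35,"roll":0},
  {"hand":0,"tx":0,"ty":2,"tz":35,"roll":0},
  {"hand":0,"tx":0,"ty":2,"tz":35,"roll":0},
  {"hand":0,"tx":0,"ty":2,"tz":35,"roll":0},
  {"hand":0,"tx":0,"ty":2,"tz":35,"roll":0},
  {"hand":0,"tx":0,"ty":2,"tz":35,"roll":0},
])

```text
time_s: 1.82
ee_pos: [0.3069, 0.1644, 0.2139]
eef_rot: [0.425, 0.565, -0.425, 0.565]
ft_force: [0.1, -0.1, 0.0]
grip_width: 0.0911
```

```bash
python3 -c "
from h import *
go(.517,-.436,.213,16)"
```

```text
az now 16.07 tilt x [ 3.e-04  1.e-04 -1.e+00] roll 0.07 then t [  0.9  36.5 635.1] dist 636 w 0.0911 F [ 0.1 -0.1  0. ] t 1.8167
```

play_rows([
  {"hand":0,"tx":0,"ty":2,"tz":37,"roll":0},
  {"hand":0,"tx":0,"ty":2,"tz":37,"roll":0},
  {"hand":0,"tx":0,"ty":2,"tz":37,"roll":0},
  {"hand":0,"tx":0,"ty":2,"tz":37,"roll":0},
  {"hand":0,"tx":0,"ty":2,"tz":37,"roll":0},
  {"hand":0,"tx":0,"ty":2,"tz":37,"roll":0},
  {"hand":0,"tx":0,"ty":2,"tz":37,"roll":0},
  {"hand":0,"tx":0,"ty":2,"tz":37,"roll":0},
  {"hand":0,"tx":0,"ty":2,"tz":37,"roll":0},
  {"hand":0,"tx":0,"ty":2,"tz":37,"roll":0},
  {"hand":0,"tx":0,"ty":2,"tz":37,"roll":0},
  {"hand":0,"tx":0,"ty":2,"tz":37,"roll":0},
  {"hand":0,"tx":0,"ty":2,"tz":37,"roll":0},
  {"hand":0,"tx":0,"ty":2,"tz":37,"roll":0},
  {"hand":0,"tx":0,"ty":2,"tz":37,"roll":0},
  {"hand":0,"tx":0,"ty":2,"tz":37,"roll":0},
  {"hand":0,"tx":0,"ty":2,"tz":30,"roll":0},
  {"hand":0,"tx":0,"ty":0,"tz":0,"roll":0},
  {"hand":0,"tx":0,"ty":0,"tz":0,"roll":0},
])

```text
time_s: 3.4
ee_pos: [0.5112, -0.4233, 0.2124]
eef_rot: [0.426, 0.565, -0.426, 0.564]
ft_force: [-0.0, 0.3, 0.1]
grip_width: 0.0911
```

```bash
python3 - <<'E'
from h import *
go(.517,-.436,.006,16)
c=camera('wrist'); save('1wrist',c); np.savez('pics/1wrist',**c)
W=pts(c); hsv=cv2.cvtColor(c['img'],cv2.COLOR_RGB2HSV)
m=(hsv[...,2]<75)&(W[...,2]>0.005)&(W[...,2]<0.022)
m=cv2.morphologyEx(m.astype(np.uint8),cv2.MORPH_OPEN,np.ones((3,3)))
cs,_=cv2.findContours(m,0,cv2.CHAIN_APPROX_NONE); p=max(cs,key=cv2.contourArea)[:,0]
print(p.min(0),p.max(0)); q=np.array([ray(c,a,b,.014)[:2] for a,b in p])*1000
print(cv2.minAreaRect(q.astype(np.float32)))
E
```

```text
az now 15.94 tilt x [-0.0015  0.0017 -1.    ] roll -0.06 then t [206.3   2.3  14.2] dist 207 w 0.0911 F [-0.   0.3  0.1] t 3.4
[330 111] [397 155]
((543.5020141601562, -357.28582763671875), (76.57396697998047, 48.85129928588867), 15.947216987609863)
```

View pics/1wrist.png

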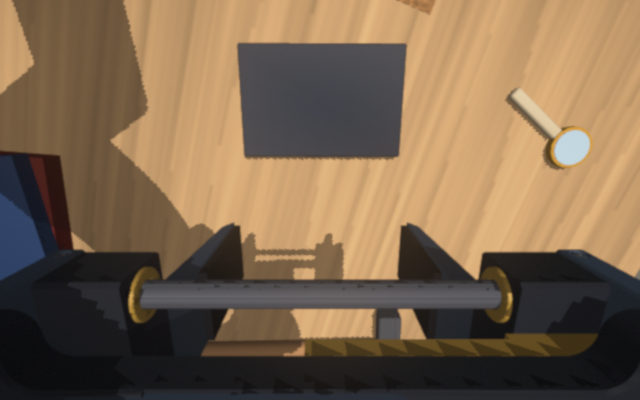

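play_rows([
  {"hand":0,"tx":20,"ty":1,"tz":8,"roll":0},
  {"hand":0,"tx":25,"ty":1,"tz":8,"roll":0},
  {"hand":0,"tx":25,"ty":0,"tz":0,"roll":0},
  {"hand":0,"tx":25,"ty":0,"tz":0,"roll":0},
  {"hand":0,"tx":25,"ty":0,"tz":0,"roll":0},
  {"hand":0,"tx":25,"ty":0,"tz":0,"roll":0},
  {"hand":0,"tx":20,"ty":0,"tz":0,"roll":0},
  {"hand":0,"tx":15,"ty":0,"tz":0,"roll":0},
  {"hand":0,"tx":12,"ty":0,"tz":0,"roll":0},
  {"hand":0,"tx":8,"ty":0,"tz":0,"roll":0},
  {"hand":0,"tx":5,"ty":0,"tz":0,"roll":0},
  {"hand":0,"tx":0,"ty":0,"tz":0,"roll":0},
  {"hand":0,"tx":0,"ty":0,"tz":0,"roll":0},
])

```text
time_s: 4.53
ee_pos: [0.5181, -0.4372, 0.0096]
eef_rot: [0.425, 0.565, -0.425, 0.565]
ft_force: [-0.8, 0.1, 0.1]
grip_width: 0.0916
```

The wrist view shows the slab at (238..405, 44..157), square with the gripper, and the loupe clear of it at (545,125).

```bash
python3 - <<'E'
from h import *
c=dict(np.load('pics/1wrist.npz'))
q=np.array([ray(c,a,b,.014)[:2] for a,b in [(238,44),(405,44),(399,157),(245,157)]])*1000
print(q.round(1),q.mean(0)); print(cv2.minAreaRect(q.astype(np.float32)))
go(.518,-.437,.006,16)
S=q.mean(0)/1000; n=np.array([-np.sin(np.radians(16)),np.cos(np.radians(16))]); o,R=pose()
d=S-o['ee_pos'][:2]; print('dist along n',d@n*1000,'lateral',d@R[:2,1]*1000)
E
```

```text
[[ 387.  -305.9]
 [ 556.4 -257.6]
 [ 590.8 -371.6]
 [ 419.5 -420.5]] [ 488.44240156 -338.90181695]
((488.7762145996094, -338.7862854003906), (178.23878479003906, 119.11561584472656), 15.947747230529785)
az now 16.04 tilt x [ 8.e-04 -6.e-04 -1.e+00] roll 0.04 then t [ 3.6 -0.  -0.3] dist 4 w 0.0916 F [-0.8  0.1  0.1] t 4.5333
dist along n 102.69281653329713 lateral -1.3392277530908792
```

play_rows([
  {"hand":0,"tx":1,"ty":0,"tz":-4,"roll":0},
  {"hand":0,"tx":1,"ty":0,"tz":-5,"roll":0},
  {"hand":0,"tx":1,"ty":0,"tz":-5,"roll":0},
  {"hand":0,"tx":0,"ty":0,"tz":-4,"roll":0},
  {"hand":0,"tx":0,"ty":0,"tz":-3,"roll":0},
  {"hand":0,"tx":0,"ty":0,"tz":-2,"roll":0},
  {"hand":0,"tx":0,"ty":0,"tz":-2,"roll":0},
  {"hand":0,"tx":0,"ty":0,"tz":-2,"roll":0},
  {"hand":0,"tx":0,"ty":0,"tz":-2,"roll":0},
  {"hand":0,"tx":0,"ty":0,"tz":-2,"roll":0},
  {"hand":0,"tx":0,"ty":-0.3,"tz":-2.5,"roll":0.25},
  {"hand":0,"tx":0,"ty":-0.4,"tz":-3,"roll":0.3},
  {"hand":0,"tx":0,"ty":-0.4,"tz":-3.5,"roll":0.35},
  {"hand":0,"tx":0,"ty":-0.4,"tz":-3.5,"roll":0.35},
  {"hand":0,"tx":0,"ty":-0.4,"tz":-3.5,"roll":0.35},
  {"hand":0,"tx":0,"ty":-0.4,"tz":-3.5,"roll":0.35},
])

```text
time_s: 5.87
ee_pos: [0.5018, -0.389, 0.0061]
eef_rot: [0.435, 0.557, -0.435, 0.558]
ft_force: [0.2, -2.9, -0.0]
grip_width: 0.0911
```

```bash
python3 - <<'E'
from h import *
go(.4651,-.2057,.006,-4.8)
E
```

```text
az now 14.05 tilt x [ 4.e-04 -3.e-04 -1.e+00] roll 18.85 then t [   0.   -51.9 -179.5] dist 187 w 0.0911 F [ 0.2 -2.9 -0. ] t 5.8667
```

play_rows([
  {"hand":0,"tx":0,"ty":-0.5,"tz":-4.5,"roll":0.45},
  {"hand":0,"tx":0,"ty":-0.6,"tz":-5,"roll":0.5},
  {"hand":0,"tx":0,"ty":-0.6,"tz":-5,"roll":0.5},
  {"hand":0,"tx":0,"ty":-0.6,"tz":-5,"roll":0.5},
  {"hand":0,"tx":0,"ty":-0.6,"tz":-5,"roll":0.5},
  {"hand":0,"tx":0,"ty":-0.6,"tz":-5,"roll":0.5},
  {"hand":0,"tx":0,"ty":-0.6,"tz":-5,"roll":0.5},
  {"hand":0,"tx":0,"ty":-0.6,"tz":-5,"roll":0.5},
  {"hand":0,"tx":0,"ty":-0.6,"tz":-5,"roll":0.5},
  {"hand":0,"tx":0,"ty":-0.6,"tz":-5,"roll":0.5},
  {"hand":0,"tx":0,"ty":-0.6,"tz":-5,"roll":0.5},
  {"hand":0,"tx":0,"ty":-0.6,"tz":-5,"roll":0.5},
  {"hand":0,"tx":0,"ty":-0.6,"tz":-5,"roll":0.5},
  {"hand":0,"tx":0,"ty":-0.6,"tz":-5,"roll":0.5},
  {"hand":0,"tx":0,"ty":-0.6,"tz":-5,"roll":0.5},
  {"hand":0,"tx":0,"ty":-0.6,"tz":-5,"roll":0.5},
  {"hand":0,"tx":0,"ty":-0.6,"tz":-5,"roll":0.5},
  {"hand":0,"tx":0,"ty":-0.6,"tz":-5,"roll":0.5},
  {"hand":0,"tx":0,"ty":0,"tz":0,"roll":0},
])

```text
time_s: 7.45
ee_pos: [0.4754, -0.3013, 0.0058]
eef_rot: [0.478, 0.522, -0.477, 0.521]
ft_force: [0.9, -2.9, 2.0]
grip_width: 0.0911
```

```bash
cat > meas.py <<'E'
from h import *
import sys
def slab(c,n):
    W=pts(c); hsv=cv2.cvtColor(c['img'],cv2.COLOR_RGB2HSV)
    m=(hsv[...,2]<75)&(W[...,2]>0.010)&(W[...,2]<0.018)&(W[...,0]>.3)&(W[...,1]<.03)
    m=cv2.morphologyEx(m.astype(np.uint8),cv2.MORPH_OPEN,np.ones((3,3)))
    cs,_=cv2.findContours(m,0,cv2.CHAIN_APPROX_NONE); p=max(cs,key=cv2.contourArea)[:,0]
    q=np.array([ray(c,a,b,.014)[:2] for a,b in p])*1000
    print(n,'slab',[np.round(t,1) for t in cv2.minAreaRect(q.astype(np.float32))])
if __name__=='__main__':
    go(.4651,-.2057,.006,-4.8)
    for n in ['scene','side']: c=camera(n); np.savez('pics/2'+n,**c); save('2'+n,c); slab(c,n)
E
python3 meas.py
```

```text
az now 5.08 tilt x [-0.001   0.0018 -1.    ] roll 9.88 then t [ -0.  -18.3 -94.4] dist 96 w 0.0911 F [ 0.9 -2.9  2. ] t 7.45
scene slab [array([ 471.8, -223. ]), array([181.6, 118.1]), np.float64(4.2)]
side slab [array([ 524.8, -314.2]), array([4.5, 3.3]), np.float64(50.0)]
```

play_rows([
  {"hand":0,"tx":0,"ty":-0.5,"tz":-4,"roll":0.45},
  {"hand":0,"tx":0,"ty":-0.6,"tz":-5,"roll":0.55},
  {"hand":0,"tx":0,"ty":-0.6,"tz":-5,"roll":0.55},
  {"hand":0,"tx":0,"ty":-0.6,"tz":-5,"roll":0.55},
  {"hand":0,"tx":0,"ty":-0.6,"tz":-5,"roll":0.55},
  {"hand":0,"tx":0,"ty":-0.6,"tz":-5,"roll":0.55},
  {"hand":0,"tx":0,"ty":-0.6,"tz":-5,"roll":0.55},
  {"hand":0,"tx":0,"ty":-0.6,"tz":-5,"roll":0.55},
  {"hand":0,"tx":0,"ty":-0.6,"tz":-5,"roll":0.55},
  {"hand":0,"tx":0,"ty":-0.6,"tz":-5,"roll":0.55},
  {"hand":0,"tx":0,"ty":-0.6,"tz":-5,"roll":0.55},
  {"hand":0,"tx":0,"ty":-0.6,"tz":-5,"roll":0.55},
  {"hand":0,"tx":0,"ty":-0.6,"tz":-5,"roll":0.55},
  {"hand":0,"tx":0,"ty":-0.6,"tz":-5,"roll":0.55},
  {"hand":0,"tx":0,"ty":-0.6,"tz":-5,"roll":0.55},
  {"hand":0,"tx":0,"ty":-0.6,"tz":-5,"roll":0.55},
  {"hand":0,"tx":0,"ty":-0.6,"tz":-4.5,"roll":0.55},
  {"hand":0,"tx":0,"ty":-0.6,"tz":-4,"roll":0.55},
  {"hand":0,"tx":0,"ty":0,"tz":0,"roll":0},
  {"hand":0,"tx":0,"ty":0,"tz":0,"roll":0},
])

```text
time_s: 9.22
ee_pos: [0.4645, -0.215, 0.006]
eef_rot: [0.52, 0.479, -0.52, 0.479]
ft_force: [0.1, 1.4, 0.7]
grip_width: 0.091
```

```bash
sed -i "s#pics/2#pics/3#;s#'2'#'3'#" meas.py; cat >> meas.py <<'E'
    c=camera('wrist'); save('3wrist',c); np.savez('pics/3wrist',**c)
E
python3 meas.py
```

```text
az now -4.68 tilt x [-0.e+00  9.e-04 -1.e+00] roll 0.12 then t [ 0.  -0.1 -9.3] dist 9 w 0.091 F [0.1 1.4 0.7] t 9.2167
scene slab [array([ 473.7, -136.5]), array([117.7, 181.2]), np.float64(85.4)]
side slab [array([748.3, -47.6]), array([28.6, 12.3]), np.float64(8.5)]
```

View pics/3wrist.png

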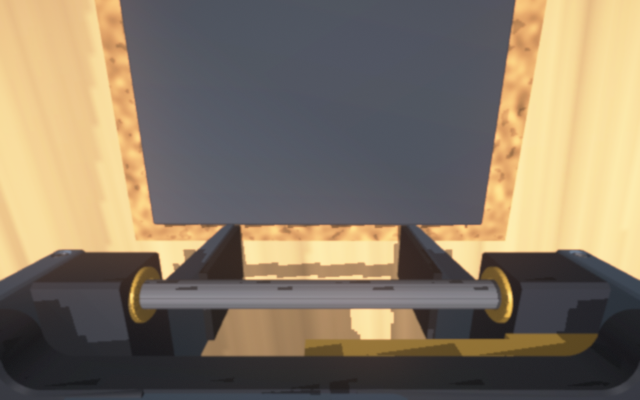

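The wrist view shows the slab square on the mat. Its near edge is at row 224 with corners (155,224) and (482,224), and the mat's near corners are at (137,240) and (507,240).

```bash
python3 - <<'E'
from h import *
c=dict(np.load('pics/3wrist.npz')); o,R=pose()
for h,ps in [(.0006,[(137,240),(507,240)]),(.014,[(155,224),(482,224)])]:
    for p in ps:
        w=ray(c,*p,h); d=(w-o['ee_pos'])*1000; print(h,w.round(4),'tooly',round(d@R[:,1],1),'-toolz',round(-d@R[:,2],1))
E
```

```text
0.0006 [ 0.3559 -0.2017  0.0006] tooly -109.4 -toolz 4.8
0.0006 [ 0.5754 -0.2197  0.0006] tooly 110.9 -toolz 4.9
0.014 [ 0.3766 -0.1884  0.014 ] tooly -89.8 -toolz 19.8
0.014 [ 0.5532 -0.2029  0.014 ] tooly 87.4 -toolz 19.8
```

play_rows([
  {"hand":0,"tx":0,"ty":0,"tz":-1.5,"roll":0.1},
  {"hand":0,"tx":0,"ty":0,"tz":-1.5,"roll":0},
  {"hand":0,"tx":0,"ty":0,"tz":-1.5,"roll":0},
  {"hand":0,"tx":0,"ty":0,"tz":-1.5,"roll":0},
  {"hand":0,"tx":0,"ty":0,"tz":-1.5,"roll":0},
  {"hand":0,"tx":0,"ty":0,"tz":-1,"roll":0},
  {"hand":0,"tx":0,"ty":0,"tz":-0.5,"roll":0},
  {"hand":0,"tx":0,"ty":0,"tz":0,"roll":0},
  {"hand":0,"tx":0,"ty":0,"tz":5,"roll":0},
  {"hand":0,"tx":0,"ty":0,"tz":15,"roll":0},
  {"hand":0,"tx":-30,"ty":0,"tz":10,"roll":0},
  {"hand":0,"tx":-40,"ty":0,"tz":10,"roll":0},
  {"hand":0,"tx":-40,"ty":0,"tz":10,"roll":0},
  {"hand":0,"tx":-40,"ty":0,"tz":10,"roll":0},
  {"hand":0,"tx":-40,"ty":0,"tz":10,"roll":0},
  {"hand":0,"tx":-40,"ty":0,"tz":10,"roll":0},
  {"hand":0,"tx":-20,"ty":0,"tz":0,"roll":0},
  {"hand":0,"tx":0,"ty":0,"tz":0,"roll":0},
  {"hand":0,"tx":0,"ty":0,"tz":0,"roll":0},
])

```text
time_s: 10.95
ee_pos: [0.4586, -0.2862, 0.2566]
eef_rot: [0.521, 0.478, -0.52, 0.479]
ft_force: [0.2, -0.9, 0.5]
grip_width: 0.0914
```

```bash
cat > wmat.py <<'E'
from h import *
c=camera('wrist'); save('4wrist',c); np.savez('pics/4wrist',**c)
W=pts(c); hsv=cv2.cvtColor(c['img'],cv2.COLOR_RGB2HSV)
b=c['img'].astype(int)
sl=(W[...,2]>.008)&(W[...,2]<.02)&(abs(b[...,0]-b[...,2])<40)&(hsv[...,2]<130)
mt=sl|((abs(W[...,2])<.008)&(hsv[...,1]>125)&(hsv[...,0]<20))
for nm,m,h in [('slab',sl,.014),('mat',mt,.0006)]:
    m=cv2.morphologyEx(m.astype(np.uint8),cv2.MORPH_CLOSE if nm=='mat' else cv2.MORPH_OPEN,np.ones((5,5)))
    m=cv2.morphologyEx(m,cv2.MORPH_OPEN,np.ones((9,9)))
    cs,_=cv2.findContours(m,0,cv2.CHAIN_APPROX_NONE); p=max(cs,key=cv2.contourArea)[:,0]
    q=np.array([ray(c,a,bb,h)[:2] for a,bb in p])*1000
    print(nm,p.min(0),p.max(0),[np.round(t,1) for t in cv2.minAreaRect(q.astype(np.float32))])
E
python3 wmat.py; python3 -c "
from h import *
go(.46,.12,.25,93)"
```

```text
slab [241   0] [396  94] [array([ 469.2, -137.2]), array([101.6, 178.4]), np.float64(85.2)]
mat [227   0] [412 113] [array([ 469.6, -146.5]), array([128.1, 220. ]), np.float64(85.2)]
az now -4.77 tilt x [-0.0014  0.0019 -1.    ] roll -97.77 then t [  5.7 405.   23.3] dist 406 w 0.0913 F [ 0.7  0.4 -0.9] t 11.0
```

View pics/4wrist.png

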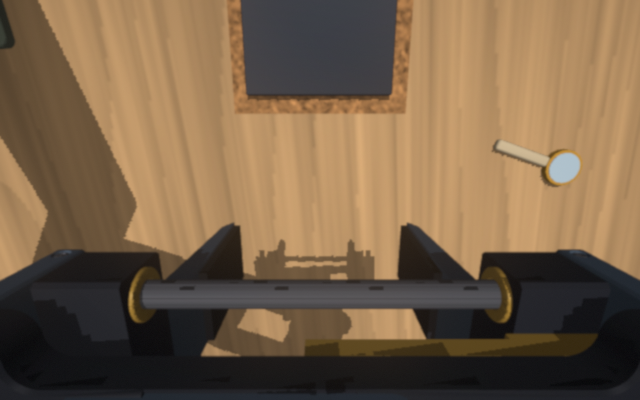

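The slab is on the mat with about 20 mm of margin all round and square with it. Its near edge is at row 95 and the mat's near edge at row 112, and the loupe is untouched at (545,160). Next I go over the case for a look.

play_rows([
  {"hand":0,"tx":0,"ty":0,"tz":0,"roll":-6.99},
  {"hand":0,"tx":0,"ty":0,"tz":0,"roll":-6.99},
  {"hand":0,"tx":0,"ty":0,"tz":0,"roll":-6.99},
  {"hand":0,"tx":0,"ty":0,"tz":0,"roll":-6.99},
  {"hand":0,"tx":0,"ty":0,"tz":0,"roll":-6.99},
  {"hand":0,"tx":0,"ty":0,"tz":0,"roll":-6.99},
  {"hand":0,"tx":0,"ty":0,"tz":0,"roll":-6.99},
  {"hand":0,"tx":0,"ty":0,"tz":0,"roll":-6.99},
  {"hand":0,"tx":0,"ty":0,"tz":0,"roll":-6.99},
  {"hand":0,"tx":0,"ty":0,"tz":0,"roll":-6.99},
  {"hand":0,"tx":0,"ty":0,"tz":0,"roll":-6.99},
  {"hand":0,"tx":0,"ty":0,"tz":0,"roll":-6.99},
  {"hand":0,"tx":0,"ty":0,"tz":0,"roll":-6.99},
  {"hand":0,"tx":0,"ty":0,"tz":0,"roll":-6.99},
  {"hand":0,"tx":-5,"ty":20,"tz":10,"roll":0},
  {"hand":0,"tx":-5,"ty":35,"tz":14,"roll":0},
  {"hand":0,"tx":-5,"ty":35,"tz":14,"roll":0},
  {"hand":0,"tx":0,"ty":35,"tz":14,"roll":0},
  {"hand":0,"tx":0,"ty":35,"tz":14,"roll":0},
  {"hand":0,"tx":0,"ty":35,"tz":14,"roll":0},
])

```text
time_s: 12.67
ee_pos: [0.5269, -0.085, 0.2685]
eef_rot: [-0.019, 0.709, 0.02, 0.705]
ft_force: [0.7, -0.4, -0.1]
grip_width: 0.0912
```

play_rows([
  {"hand":0,"tx":0,"ty":35,"tz":12,"roll":0},
  {"hand":0,"tx":0,"ty":35,"tz":12,"roll":0},
  {"hand":0,"tx":0,"ty":35,"tz":12,"roll":0},
  {"hand":0,"tx":0,"ty":35,"tz":12,"roll":0},
  {"hand":0,"tx":0,"ty":35,"tz":12,"roll":0},
  {"hand":0,"tx":0,"ty":35,"tz":12,"roll":0},
  {"hand":0,"tx":0,"ty":35,"tz":12,"roll":0},
  {"hand":0,"tx":0,"ty":35,"tz":12,"roll":0},
  {"hand":0,"tx":0,"ty":10,"tz":5,"roll":0},
  {"hand":0,"tx":0,"ty":0,"tz":0,"roll":0},
  {"hand":0,"tx":0,"ty":0,"tz":0,"roll":0},
])

```text
time_s: 13.58
ee_pos: [0.6121, 0.2075, 0.2686]
eef_rot: [-0.02, 0.708, 0.019, 0.705]
ft_force: [0.9, 0.1, -0.3]
grip_width: 0.0909
```

```bash
python3 - <<'E'
from h import *
go(.61,.2,.27,93)
c=camera('wrist'); save('5wrist',c); np.savez('pics/5wrist',**c)
E
```

```text
az now 93.17 tilt x [-0.0044 -0.002  -1.    ] roll 0.17 then t [-1.4 -7.4 -2.5] dist 8 w 0.0909 F [ 0.9  0.1 -0.3] t 13.5833
```

View pics/5wrist.png

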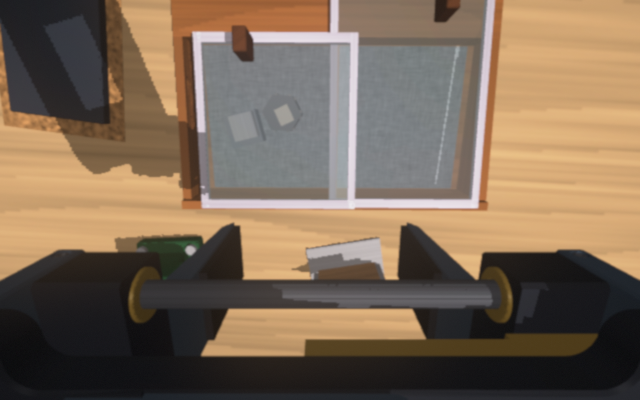

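The wrist view shows the right door's pull at (241,40), the left door's pull at (447,8), and the case's back corners at (183,207) and (488,207). There is a block specimen at (242,127) and a faceted one at (283,113), both under the right door. The left compartment is empty.

```bash
cat > case.py <<'E'
from h import *
c=dict(np.load('pics/5wrist.npz')); W=pts(c)
a,b=ray(c,183,207,.077),ray(c,488,207,.077)
d=b-a; yaw=np.degrees(np.arctan2(-d[0],d[1])); print('len',np.linalg.norm(d[:2]),'yaw',yaw)
w=W[20:62,225:256].reshape(-1,3); w=w[w[:,2]>.098]; print('pull top',len(w),w.min(0).round(4),w.max(0).round(4),w.mean(0).round(4))
w=W[0:24,430:464].reshape(-1,3); w=w[w[:,2]>.08]; print('lpull top',len(w),w.min(0).round(4),w.max(0).round(4),w.mean(0).round(4))
t=np.radians(yaw); C=np.array([[np.cos(t),-np.sin(t)],[np.sin(t),np.cos(t)]])
O=(a+b)[:2]/2-C@np.array([.130,0]); print('origin',O.round(4))
f=lambda X:((np.array(X)[:2]-O)@C*1000).round(1)
for u,v in [(242,127),(283,113)]: print('spec top',ray(c,u,v,.052).round(4),f(ray(c,u,v,.052)))
w=W[20:62,225:256].reshape(-1,3); w=w[w[:,2]>.098]; print('pull in case',f(w.mean(0)))
E
python3 case.py
```

```text
len 0.36201677917466074 yaw 3.1854956333043476
pull top 460 [0.4589 0.1155 0.0981] [0.4835 0.1304 0.1089] [0.4715 0.1236 0.1055]
lpull top 244 [0.4211 0.3182 0.0801] [0.432  0.3325 0.0953] [0.428  0.3241 0.0895]
origin [0.5112 0.2202]
spec top [0.5559 0.1118 0.052 ] [  38.6 -110.7]
spec top [0.5372 0.1599 0.052 ] [ 22.6 -61.6]
pull in case [-45.  -94.2]
```

```bash
python3 -c "
from h import *
go(.4695,.1236,.082,93.2)"
```

```text
az now 93.09 tilt x [-0.0035 -0.0017 -1.    ] roll -0.11 then t [ 187.9  -74.7 -146.4] dist 250 w 0.0913 F [ 0.8 -0.3 -0.3] t 13.6333
```

play_rows([
  {"hand":0,"tx":0,"ty":-10,"tz":-20,"roll":-0.1},
  {"hand":0,"tx":10,"ty":-15,"tz":-30,"roll":0},
  {"hand":0,"tx":15,"ty":-15,"tz":-30,"roll":0},
  {"hand":0,"tx":15,"ty":-15,"tz":-30,"roll":0},
  {"hand":0,"tx":20,"ty":-15,"tz":-26,"roll":0},
  {"hand":0,"tx":20,"ty":-5,"tz":-10,"roll":0},
  {"hand":0,"tx":20,"ty":0,"tz":0,"roll":0},
  {"hand":0,"tx":20,"ty":0,"tz":0,"roll":0},
  {"hand":0,"tx":20,"ty":0,"tz":0,"roll":0},
  {"hand":0,"tx":20,"ty":0,"tz":0,"roll":0},
  {"hand":0,"tx":15,"ty":0,"tz":0,"roll":0},
  {"hand":0,"tx":11,"ty":0,"tz":0,"roll":0},
  {"hand":0,"tx":0,"ty":0,"tz":0,"roll":0},
  {"hand":0,"tx":0,"ty":0,"tz":0,"roll":0},
])

```text
time_s: 14.8
ee_pos: [0.4707, 0.1234, 0.0849]
eef_rot: [-0.019, 0.707, 0.019, 0.706]
ft_force: [0.0, -0.0, 0.5]
grip_width: 0.0912
```

play_rows([
  {"hand":0.7,"tx":0,"ty":0,"tz":0,"roll":0},
  {"hand":0.7,"tx":0,"ty":0,"tz":0,"roll":0},
  {"hand":0.7,"tx":0,"ty":0,"tz":0,"roll":0},
  {"hand":1,"tx":0,"ty":0,"tz":0,"roll":0},
  {"hand":1,"tx":0,"ty":0,"tz":0,"roll":0},
  {"hand":1,"tx":0,"ty":0,"tz":0,"roll":0},
  {"hand":1,"tx":0,"ty":0,"tz":0,"roll":0},
  {"hand":1,"tx":0,"ty":0,"tz":0,"roll":0},
  {"hand":1,"tx":0,"ty":0,"tz":0,"roll":0},
  {"hand":1,"tx":0,"ty":0,"tz":0,"roll":0},
], squeeze=10)

```text
time_s: 15.63
ee_pos: [0.4715, 0.1248, 0.0849]
eef_rot: [-0.02, 0.707, 0.02, 0.707]
ft_force: [0.3, 0.2, 0.2]
grip_width: 0.0276
```

```bash
python3 - <<'E'
from h import *
go(.4695,.1236,.082,93.2)
O=np.array([.5112,.2202]);t=np.radians(3.2);C=np.array([[np.cos(t),-np.sin(t)],[np.sin(t),np.cos(t)]])
print((monitor.get_obs()['ee_pos'][:2]-O)@C*1000)
E
```

```text
az now 93.2 tilt x [-0.e+00  1.e-04 -1.e+00] roll -0.0 then t [ 2.9 -1.1 -2.1] dist 4 w 0.0276 F [0.3 0.2 0.2] t 15.6333
[-44.97247127 -93.06908262]
```

play_rows([
  {"hand":1,"tx":0,"ty":0,"tz":0,"roll":0},
  {"hand":1,"tx":0,"ty":0,"tz":0,"roll":0},
  {"hand":1,"tx":0,"ty":0,"tz":0,"roll":0},
  {"hand":1,"tx":0,"ty":0,"tz":0,"roll":0},
  {"hand":1,"tx":0,"ty":5,"tz":0,"roll":0},
  {"hand":1,"tx":0,"ty":12,"tz":0,"roll":0},
  {"hand":1,"tx":0,"ty":15,"tz":0,"roll":0},
  {"hand":1,"tx":0,"ty":15,"tz":0,"roll":0},
  {"hand":1,"tx":0,"ty":15,"tz":0,"roll":0},
  {"hand":1,"tx":0,"ty":15,"tz":0,"roll":0},
  {"hand":1,"tx":0,"ty":15,"tz":0,"roll":0},
  {"hand":1,"tx":0,"ty":15,"tz":0,"roll":0},
  {"hand":1,"tx":0,"ty":15,"tz":0,"roll":0},
  {"hand":1,"tx":0,"ty":10,"tz":0,"roll":0},
  {"hand":1,"tx":0,"ty":6,"tz":0,"roll":0},
  {"hand":1,"tx":0,"ty":4,"tz":0,"roll":0},
  {"hand":1,"tx":0,"ty":2,"tz":0,"roll":0},
  {"hand":1,"tx":0,"ty":2,"tz":0,"roll":0},
  {"hand":1,"tx":0,"ty":1,"tz":0,"roll":0},
  {"hand":1,"tx":0,"ty":0,"tz":0,"roll":0},
])

```text
time_s: 17.3
ee_pos: [0.463, 0.2704, 0.085]
eef_rot: [-0.02, 0.707, 0.019, 0.706]
ft_force: [1.6, -2.2, 1.1]
grip_width: 0.0176
```

```bash
cat >> h.py <<'E'
O=np.array([.5112,.2202]);_t=np.radians(3.2);C=np.array([[np.cos(_t),-np.sin(_t)],[np.sin(_t),np.cos(_t)]])
w2c=lambda X:((np.array(X)[:2]-O)@C*1000).round(1)
c2w=lambda x,y:O+C@np.array([x,y])/1000
E
python3 - <<'E'
from h import *
go(.61,.2,.27,93.2); print(w2c(monitor.get_obs()['ee_pos']))
E
```

```text
az now 93.18 tilt x [-0.0012 -0.0013 -1.    ] roll -0.02 then t [-185.1  -78.8  142.7] dist 247 w 0.0176 F [ 1.6 -2.2  1.1] t 17.3
[-45.4  52.9]
```

play_rows([
  {"hand":0,"tx":0,"ty":0,"tz":0,"roll":0},
  {"hand":0,"tx":0,"ty":0,"tz":0,"roll":0},
  {"hand":0,"tx":0,"ty":0,"tz":0,"roll":0},
  {"hand":0,"tx":-10,"ty":0,"tz":0,"roll":0},
  {"hand":0,"tx":-25,"ty":0,"tz":0,"roll":0},
  {"hand":0,"tx":-25,"ty":0,"tz":0,"roll":0},
  {"hand":0,"tx":-25,"ty":-10,"tz":10,"roll":0},
  {"hand":0,"tx":-20,"ty":-20,"tz":20,"roll":0},
  {"hand":0,"tx":-10,"ty":-30,"tz":25,"roll":0},
  {"hand":0,"tx":0,"ty":-30,"tz":25,"roll":0},
  {"hand":0,"tx":0,"ty":-30,"tz":25,"roll":0},
  {"hand":0,"tx":0,"ty":-20,"tz":20,"roll":0},
  {"hand":0,"tx":0,"ty":-10,"tz":10,"roll":0},
  {"hand":0,"tx":0,"ty":0,"tz":0,"roll":0},
  {"hand":0,"tx":0,"ty":0,"tz":0,"roll":0},
])

```text
time_s: 18.55
ee_pos: [0.606, 0.1295, 0.2]
eef_rot: [-0.019, 0.707, 0.02, 0.706]
ft_force: [0.4, -0.0, -0.1]
grip_width: 0.0914
```

```bash
python3 - <<'E'
from h import *
go(.60,.12,.20,93.2)
c=camera('wrist'); save('6wrist',c); np.savez('pics/6wrist',**c)
im=c['img'][:250,100:500,::-1]; cv2.imwrite('pics/6c.png',cv2.resize(im,None,fx=2,fy=2))
E
```

```text
az now 93.13 tilt x [-1.1e-03  9.0e-04 -1.0e+00] roll -0.07 then t [ 0.  -9.1 -6.6] dist 11 w 0.0914 F [ 0.4 -0.  -0.1] t 18.55
```

View pics/6c.png

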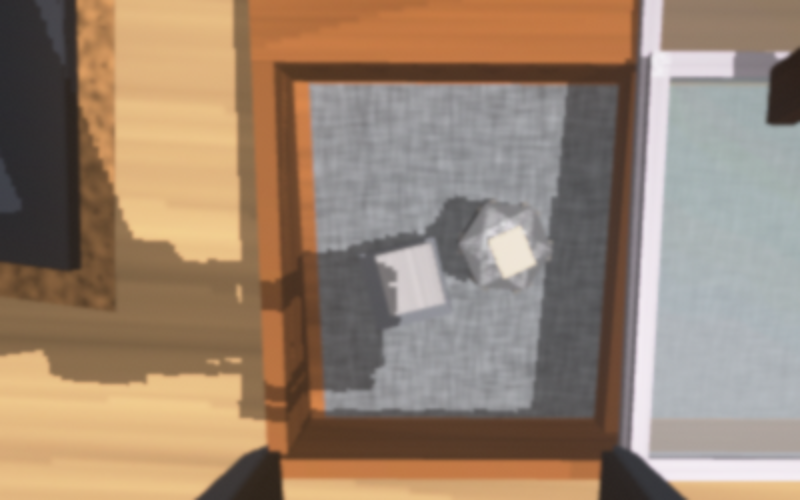

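The right compartment is open. A stepped block stands at (410,278) in the crop and a faceted lump with a small square top at (510,250), and nothing else is there. I'll get plan outlines from the depth.

```bash
cat > spec.py <<'E'
from h import *
import sys
c=dict(np.load(sys.argv[1])); W=pts(c); P=W.reshape(-1,3)
cc=(P[:,:2]-O)@C*1000; ok=(cc[:,0]>-50)&(cc[:,0]<112)&(cc[:,1]>-162)&(cc[:,1]<-12)&(P[:,2]>.018)&(P[:,2]<.06)
m=ok.reshape(W.shape[:2]).astype(np.uint8); m=cv2.morphologyEx(m,cv2.MORPH_OPEN,np.ones((3,3)))
k,l,s,ce=cv2.connectedComponentsWithStats(m)
col=c['img'].reshape(-1,3)
for i in range(1,k):
    if s[i,4]<60: continue
    idx=(l==i).ravel()
    print('comp',s[i],ce[i].round(),'z hist',np.histogram(P[idx,2],bins=np.arange(.016,.062,.004))[0])
    for lo,hi in [(.048,.058),(.032,.040),(.018,.058)]:
        j=idx&(P[:,2]>lo)&(P[:,2]<hi)
        if j.sum()>20:
            r=cv2.minAreaRect(P[j,:2].astype(np.float32)*1000); print('  z',lo,hi,j.sum(),[np.round(t,1) for t in r],'case',w2c(np.array(r[0])/1000),'rgb',col[j].mean(0).round(),'medz',np.median(P[j,2]).round(4))
E
python3 spec.py pics/6wrist.npz
```

```text
comp [ 330  100   46   46 1586] [352. 122.] z hist [  3   1   4   1   4   1   8  44 671 849   0]
  z 0.048 0.058 1520 [array([536.7, 158. ]), array([45.3, 40. ]), np.float64(28.7)] case [ 22.  -63.5] rgb [174. 171. 169.] medz 0.0521
  z 0.018 0.058 1586 [array([536.8, 158.2]), array([45.5, 42.3]), np.float64(89.6)] case [ 22.1 -63.3] rgb [172. 168. 166.] medz 0.0521
comp [ 280  118   46   47 1516] [303. 141.] z hist [  2   0   5   8 341 271   2   8 488 391   0]
  z 0.048 0.058 879 [array([554.8, 112.5]), array([30.1, 28. ]), np.float64(16.6)] case [  37.6 -110. ] rgb [193. 187. 188.] medz 0.0519
  z 0.032 0.04 612 [array([558.9, 109.5]), array([40. , 40.2]), np.float64(16.7)] case [  41.4 -113.2] rgb [113. 113. 117.] medz 0.0359
  z 0.018 0.058 1516 [array([558.8, 109.5]), array([40.1, 40.2]), np.float64(16.7)] case [  41.4 -113.2] rgb [160. 156. 158.] medz 0.051
```

The two specimens are flint (hexagon 45×40, centre (0.537,0.158), flats at az -1.3°) and galena (40×40 with a 30×28 step, centre (0.559,0.1095), yaw 16.7°). I take flint first, with the jaws at az -1.3°.

play_rows([
  {"hand":0,"tx":0,"ty":0,"tz":0,"roll":6.75},
  {"hand":0,"tx":0,"ty":0,"tz":0,"roll":6.75},
  {"hand":0,"tx":0,"ty":0,"tz":0,"roll":6.75},
  {"hand":0,"tx":0,"ty":0,"tz":0,"roll":6.75},
  {"hand":0,"tx":0,"ty":0,"tz":0,"roll":6.75},
  {"hand":0,"tx":0,"ty":0,"tz":0,"roll":6.75},
  {"hand":0,"tx":0,"ty":0,"tz":0,"roll":6.75},
  {"hand":0,"tx":0,"ty":0,"tz":0,"roll":6.75},
  {"hand":0,"tx":0,"ty":0,"tz":0,"roll":6.75},
  {"hand":0,"tx":0,"ty":0,"tz":0,"roll":6.75},
  {"hand":0,"tx":0,"ty":0,"tz":0,"roll":6.75},
  {"hand":0,"tx":0,"ty":0,"tz":0,"roll":6.75},
  {"hand":0,"tx":0,"ty":0,"tz":0,"roll":6.75},
  {"hand":0,"tx":0,"ty":0,"tz":0,"roll":6.75},
  {"hand":0,"tx":0,"ty":-20,"tz":-10,"roll":0},
  {"hand":0,"tx":0,"ty":-30,"tz":-12,"roll":0},
  {"hand":0,"tx":0,"ty":-20,"tz":-5,"roll":0},
  {"hand":0,"tx":0,"ty":0,"tz":0,"roll":0},
  {"hand":0,"tx":0,"ty":0,"tz":0,"roll":0},
], squeeze=30)

```text
time_s: 20.18
ee_pos: [0.5354, 0.1594, 0.2008]
eef_rot: [0.505, 0.495, -0.505, 0.495]
ft_force: [0.1, 0.3, -0.5]
grip_width: 0.0914
```

```bash
python3 - <<'E'
from h import *
go(.5367,.158,.016,-1.3)
c=camera('wrist'); np.savez('pics/7wrist',**c); save('7wrist',c)
c=camera('scene'); np.savez('pics/7scene',**c)
E
python3 spec.py pics/7wrist.npz;python3 spec.py pics/7scene.npz
```

```text
az now -1.13 tilt x [ 6.e-04  5.e-04 -1.e+00] roll 0.17 then t [184.8   1.3   1.4] dist 185 w 0.0914 F [ 0.1  0.3 -0.5] t 20.1833
comp [ 303  165   61   85 2812] [332. 207.] z hist [  26   53   58   61  267  210   56   86 1063  932    0]
  z 0.048 0.058 1995 [array([542.6, 138.6]), array([43.6, 86.6]), np.float64(13.9)] case [ 26.8 -83.2] rgb [153. 148. 147.] medz 0.0519
  z 0.032 0.04 477 [array([548.2, 133.9]), array([44.6, 96.8]), np.float64(23.1)] case [ 32.1 -88.2] rgb [114. 114. 119.] medz 0.0359
  z 0.018 0.058 2812 [array([548.3, 134.2]), array([44.9, 97.5]), np.float64(23.7)] case [ 32.2 -87.9] rgb [138. 135. 134.] medz 0.0515
comp [336 160  32  32 575] [353. 176.] z hist [  7  24  33  28  74  65  30  32 126 152   4]
  z 0.048 0.058 282 [array([545.1, 139. ]), array([43.8, 86.6]), np.float64(15.0)] case [ 29.3 -82.9] rgb [104. 102. 100.] medz 0.0522
  z 0.032 0.04 139 [array([555.1, 127.8]), array([43.9, 80.7]), np.float64(22.4)] case [ 38.7 -94.8] rgb [59. 61. 63.] medz 0.0358
  z 0.018 0.058 575 [array([551.2, 134.2]), array([45.6, 98.2]), np.float64(24.0)] case [ 35.1 -88.1] rgb [77. 77. 76.] medz 0.0475
```

play_rows([
  {"hand":0,"tx":20,"ty":1.3,"tz":1.4,"roll":0.15},
  {"hand":0,"tx":30,"ty":0,"tz":0,"roll":0},
  {"hand":0,"tx":30,"ty":0,"tz":0,"roll":0},
  {"hand":0,"tx":30,"ty":0,"tz":0,"roll":0},
  {"hand":0,"tx":25,"ty":0,"tz":0,"roll":0},
  {"hand":0,"tx":20,"ty":0,"tz":0,"roll":0},
  {"hand":0,"tx":15,"ty":0,"tz":0,"roll":0},
  {"hand":0,"tx":10,"ty":0,"tz":0,"roll":0},
  {"hand":0,"tx":4,"ty":0,"tz":0,"roll":0},
  {"hand":0,"tx":0,"ty":0,"tz":0,"roll":0},
  {"hand":0,"tx":0,"ty":0,"tz":0,"roll":0},
  {"hand":1,"tx":0,"ty":0,"tz":0,"roll":0},
  {"hand":1,"tx":0,"ty":0,"tz":0,"roll":0},
  {"hand":1,"tx":0,"ty":0,"tz":0,"roll":0},
  {"hand":1,"tx":0,"ty":0,"tz":0,"roll":0},
  {"hand":1,"tx":0,"ty":0,"tz":0,"roll":0},
  {"hand":1,"tx":0,"ty":0,"tz":0,"roll":0},
  {"hand":1,"tx":0,"ty":0,"tz":0,"roll":0},
  {"hand":1,"tx":0,"ty":0,"tz":0,"roll":0},
  {"hand":1,"tx":0,"ty":0,"tz":0,"roll":0},
])

```text
time_s: 21.95
ee_pos: [0.5382, 0.1564, 0.016]
eef_rot: [-0.506, -0.494, 0.506, -0.494]
ft_force: [-0.3, 0.1, 0.1]
grip_width: 0.0401
```

play_rows([
  {"hand":1,"tx":0,"ty":0,"tz":0,"roll":0},
  {"hand":1,"tx":0,"ty":0,"tz":0,"roll":0},
  {"hand":1,"tx":0,"ty":0,"tz":0,"roll":0},
])

```text
time_s: 22.2
ee_pos: [0.5383, 0.1564, 0.016]
eef_rot: [-0.506, -0.494, 0.506, -0.494]
ft_force: [-0.7, -0.1, 0.6]
grip_width: 0.0399
```

play_rows([
  {"hand":1,"tx":-3,"ty":0,"tz":0,"roll":0},
  {"hand":1,"tx":-8,"ty":0,"tz":0,"roll":0},
  {"hand":1,"tx":-15,"ty":0,"tz":0,"roll":0},
  {"hand":1,"tx":-20,"ty":0,"tz":0,"roll":0},
  {"hand":1,"tx":-20,"ty":0,"tz":0,"roll":0},
  {"hand":1,"tx":-20,"ty":0,"tz":0,"roll":0},
  {"hand":1,"tx":-20,"ty":0,"tz":0,"roll":0},
  {"hand":1,"tx":-15,"ty":0,"tz":0,"roll":0},
  {"hand":1,"tx":-8,"ty":0,"tz":0,"roll":0},
  {"hand":1,"tx":-5,"ty":0,"tz":0,"roll":0},
  {"hand":1,"tx":0,"ty":0,"tz":0,"roll":0},
])

```text
time_s: 23.12
ee_pos: [0.5387, 0.1565, 0.1508]
eef_rot: [0.507, 0.493, -0.506, 0.494]
ft_force: [-0.1, 0.2, -0.6]
grip_width: 0.0398
```

```bash
python3 -c "
from h import *
go(.519,-.132,.0195,-4.8)"
```

```text
az now -1.46 tilt x [ 1.5e-03  5.0e-04 -1.0e+00] roll 3.34 then t [131.2   4.3 289.2] dist 318 w 0.0398 F [-0.1  0.2 -0.6] t 23.1167
```

play_rows([
  {"hand":1,"tx":0,"ty":0,"tz":0,"roll":1.65},
  {"hand":1,"tx":0,"ty":0,"tz":0,"roll":1.65},
  {"hand":1,"tx":0,"ty":0,"tz":10,"roll":0},
  {"hand":1,"tx":0,"ty":1,"tz":20,"roll":0},
  {"hand":1,"tx":0,"ty":1,"tz":25,"roll":0},
  {"hand":1,"tx":0,"ty":1,"tz":30,"roll":0},
  {"hand":1,"tx":0,"ty":1,"tz":30,"roll":0},
  {"hand":1,"tx":0,"ty":0,"tz":30,"roll":0},
  {"hand":1,"tx":0,"ty":0,"tz":30,"roll":0},
  {"hand":1,"tx":0,"ty":0,"tz":30,"roll":0},
  {"hand":1,"tx":0,"ty":0,"tz":30,"roll":0},
  {"hand":1,"tx":0,"ty":0,"tz":25,"roll":0},
  {"hand":1,"tx":0,"ty":0,"tz":18,"roll":0},
  {"hand":1,"tx":0,"ty":0,"tz":11,"roll":0},
  {"hand":1,"tx":10,"ty":0,"tz":0,"roll":0},
  {"hand":1,"tx":20,"ty":0,"tz":0,"roll":0},
  {"hand":1,"tx":25,"ty":0,"tz":0,"roll":0},
  {"hand":1,"tx":25,"ty":0,"tz":0,"roll":0},
  {"hand":1,"tx":15,"ty":0,"tz":0,"roll":0},
  {"hand":1,"tx":0,"ty":0,"tz":0,"roll":0},
])

```text
time_s: 24.78
ee_pos: [0.5151, -0.13, 0.0507]
eef_rot: [-0.518, -0.482, 0.522, -0.476]
ft_force: [-1.0, 0.2, -1.7]
grip_width: 0.04
```

```bash
python3 -c "
from h import *
go(.519,-.132,.0195,-4.8)
c=camera('scene'); save('8scene',c); np.savez('pics/8scene',**c)
W=pts(c).reshape(-1,3); i=(abs(W[:,0]-.519)<.1)&(abs(W[:,1]+.132)<.1)&(W[:,2]>.03)&(W[:,2]<.1); 
print(i.sum())
print('min z of hanging', np.sort(W[i&(W[:,2]>.025)][:,2])[:10].round(3))"

```

```text
az now -4.69 tilt x [-0.0088  0.0029 -1.    ] roll 0.11 then t [31.2  4.4  1.7] dist 32 w 0.04 F [-1.   0.2 -1.7] t 24.7833
13
min z of hanging [0.096 0.097 0.097 0.097 0.098 0.098 0.098 0.098 0.098 0.099]
```

play_rows([
  {"hand":1,"tx":10,"ty":1,"tz":0,"roll":0},
  {"hand":1,"tx":8,"ty":1,"tz":0,"roll":0},
  {"hand":1,"tx":5,"ty":0,"tz":0,"roll":0},
  {"hand":1,"tx":3,"ty":0,"tz":0,"roll":0},
  {"hand":1,"tx":2,"ty":0,"tz":0,"roll":0},
  {"hand":1,"tx":1.5,"ty":0,"tz":0,"roll":0},
  {"hand":1,"tx":0,"ty":0,"tz":0,"roll":0},
  {"hand":1,"tx":0,"ty":0,"tz":0,"roll":0},
])

```text
time_s: 25.5
ee_pos: [0.5205, -0.1322, 0.0257]
eef_rot: [0.52, 0.479, -0.52, 0.479]
ft_force: [-0.2, -0.9, -1.8]
grip_width: 0.0402
```

```bash
python3 -c "
from h import *
go(.519,-.132,.0195,-4.8)"

```

```text
az now -4.76 tilt x [ 5.e-04 -0.e+00 -1.e+00] roll 0.04 then t [ 6.2 -1.5 -0. ] dist 6 w 0.0402 F [-0.2 -0.9 -1.8] t 25.5
```

play_rows([
  {"hand":1,"tx":1.5,"ty":0,"tz":0,"roll":0},
  {"hand":1,"tx":1.5,"ty":0,"tz":0,"roll":0},
  {"hand":1,"tx":1.5,"ty":0,"tz":0,"roll":0},
  {"hand":1,"tx":1,"ty":0,"tz":0,"roll":0},
  {"hand":1,"tx":0.7,"ty":0,"tz":0,"roll":0},
  {"hand":1,"tx":0,"ty":0,"tz":0,"roll":0},
  {"hand":1,"tx":0,"ty":0,"tz":0,"roll":0},
])

```text
time_s: 26.08
ee_pos: [0.5204, -0.132, 0.0192]
eef_rot: [0.52, 0.479, -0.52, 0.479]
ft_force: [-0.7, -0.1, -2.1]
grip_width: 0.0395
```

play_rows([
  {"hand":1,"tx":0.5,"ty":0,"tz":0,"roll":0},
  {"hand":1,"tx":0.3,"ty":0,"tz":0,"roll":0},
  {"hand":0,"tx":0,"ty":0,"tz":0,"roll":0},
  {"hand":0,"tx":0,"ty":0,"tz":0,"roll":0},
  {"hand":0,"tx":0,"ty":0,"tz":0,"roll":0},
  {"hand":0,"tx":0,"ty":0,"tz":0,"roll":0},
  {"hand":0,"tx":0,"ty":0,"tz":0,"roll":0},
  {"hand":0,"tx":-10,"ty":0,"tz":0,"roll":0},
  {"hand":0,"tx":-30,"ty":0,"tz":0,"roll":0},
  {"hand":0,"tx":-35,"ty":0,"tz":0,"roll":0},
  {"hand":0,"tx":-35,"ty":0,"tz":0,"roll":0},
  {"hand":0,"tx":-30,"ty":0,"tz":0,"roll":0},
  {"hand":0,"tx":-30,"ty":0,"tz":0,"roll":0},
  {"hand":0,"tx":-10,"ty":0,"tz":-20,"roll":0},
  {"hand":0,"tx":0,"ty":0,"tz":-35,"roll":0},
  {"hand":0,"tx":0,"ty":0,"tz":-35,"roll":0},
  {"hand":0,"tx":0,"ty":0,"tz":-35,"roll":0},
  {"hand":0,"tx":0,"ty":0,"tz":-35,"roll":0},
  {"hand":0,"tx":0,"ty":0,"tz":-20,"roll":0},
  {"hand":0,"tx":0,"ty":0,"tz":0,"roll":0},
])

```text
time_s: 27.75
ee_pos: [0.5354, 0.0509, 0.1993]
eef_rot: [0.52, 0.48, -0.519, 0.48]
ft_force: [0.3, 0.6, -0.9]
grip_width: 0.0912
```

```bash
python3 - <<'E'
from h import *
go(.5588,.1095,.016,16.7)
c=camera('wrist'); np.savez('pics/9wrist',**c); save('9wrist',c)
E
python3 spec.py pics/9wrist.npz; python3 -c "
from h import *
c=camera('scene'); np.savez('pics/9scene',**c); save('9scene',c)"; python3 spec.py pics/9scene.npz
```

```text
az now -4.51 tilt x [ 0.0011  0.0018 -1.    ] roll -21.21 then t [183.4  39.  -49.1] dist 194 w 0.0912 F [ 0.3  0.6 -0.9] t 27.75
comp [ 315  105   49   50 1562] [339. 130.] z hist [  2   0   0   4 359 281   5   0 509 402   0]
  z 0.048 0.058 911 [array([555.5, 112.2]), array([29.9, 28. ]), np.float64(16.6)] case [  38.2 -110.3] rgb [197. 191. 192.] medz 0.0519
  z 0.032 0.04 640 [array([559.6, 109.3]), array([40., 40.]), np.float64(16.6)] case [  42.1 -113.4] rgb [131. 131. 136.] medz 0.0359
  z 0.018 0.058 1562 [array([559.6, 109.3]), array([40., 40.]), np.float64(16.6)] case [  42.1 -113.4] rgb [170. 166. 169.] medz 0.0511
comp [336 171  22  22 315] [347. 182.] z hist [10 13 20 20 62 50 15 10 50 64  1]
  z 0.048 0.058 115 [array([558.1, 113. ]), array([33.4, 29.3]), np.float64(15.7)] case [  40.8 -109.6] rgb [121. 120. 119.] medz 0.0522
  z 0.032 0.04 112 [array([562.1, 109.8]), array([41.7, 40.4]), np.float64(16.5)] case [  44.7 -113. ] rgb [69. 72. 75.] medz 0.0359
  z 0.018 0.058 315 [array([562.4, 109.1]), array([42.6, 41.1]), np.float64(18.5)] case [  44.9 -113.8] rgb [83. 83. 84.] medz 0.0377
```

View pics/9scene.png

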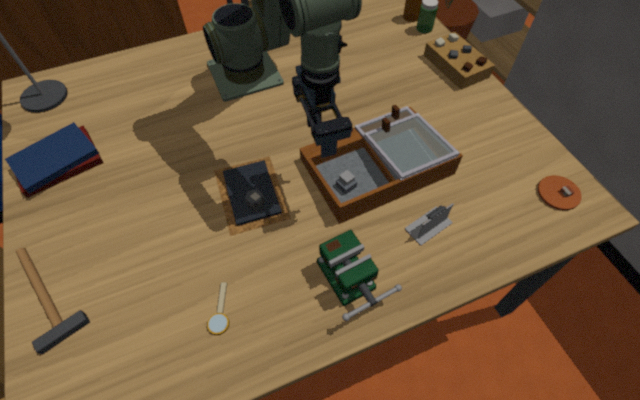

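Flint stands on the slab at (255,196), galena has not moved, and everything else is as before.

play_rows([
  {"hand":0,"tx":0,"ty":0,"tz":0,"roll":-7.07},
  {"hand":0,"tx":0,"ty":0,"tz":0,"roll":-7.07},
  {"hand":0,"tx":0,"ty":0,"tz":0,"roll":-7.07},
  {"hand":0,"tx":0,"ty":20,"tz":-25,"roll":0},
  {"hand":0,"tx":0,"ty":19,"tz":-24,"roll":0},
  {"hand":0,"tx":20,"ty":0,"tz":0,"roll":0},
  {"hand":0,"tx":30,"ty":0,"tz":0,"roll":0},
  {"hand":0,"tx":30,"ty":0,"tz":0,"roll":0},
  {"hand":0,"tx":20,"ty":0,"tz":0,"roll":0},
  {"hand":0,"tx":0,"ty":0,"tz":0,"roll":0},
  {"hand":0,"tx":0,"ty":0,"tz":0,"roll":0},
])

```text
time_s: 28.77
ee_pos: [0.5585, 0.104, 0.0982]
eef_rot: [0.423, 0.566, -0.424, 0.566]
ft_force: [1.0, 0.3, 1.3]
grip_width: 0.0912
```

```bash
python3 - <<'E'
from h import *
go(.5592,.1094,.016,16.7)
E
```

```text
az now 16.37 tilt x [-1.8e-03 -5.0e-04 -1.0e+00] roll -0.33 then t [82.2  2.4 -5. ] dist 82 w 0.0912 F [1.  0.3 1.3] t 28.7667
```

play_rows([
  {"hand":0,"tx":10,"ty":2,"tz":-5,"roll":-0.3},
  {"hand":0,"tx":20,"ty":0,"tz":0,"roll":0},
  {"hand":0,"tx":20,"ty":0,"tz":0,"roll":0},
  {"hand":0,"tx":15,"ty":0,"tz":0,"roll":0},
  {"hand":0,"tx":10,"ty":0,"tz":0,"roll":0},
  {"hand":0,"tx":5,"ty":0,"tz":0,"roll":0},
  {"hand":0,"tx":2,"ty":0,"tz":0,"roll":0},
  {"hand":0,"tx":0,"ty":0,"tz":0,"roll":0},
  {"hand":1,"tx":0,"ty":0,"tz":0,"roll":0},
  {"hand":1,"tx":0,"ty":0,"tz":0,"roll":0},
  {"hand":1,"tx":0,"ty":0,"tz":0,"roll":0},
  {"hand":1,"tx":0,"ty":0,"tz":0,"roll":0},
  {"hand":1,"tx":0,"ty":0,"tz":0,"roll":0},
  {"hand":1,"tx":0,"ty":0,"tz":0,"roll":0},
  {"hand":1,"tx":0,"ty":0,"tz":0,"roll":0},
  {"hand":1,"tx":0,"ty":0,"tz":0,"roll":0},
  {"hand":1,"tx":0,"ty":0,"tz":0,"roll":0},
  {"hand":1,"tx":0,"ty":0,"tz":0,"roll":0},
  {"hand":1,"tx":0,"ty":0,"tz":0,"roll":0},
  {"hand":1,"tx":0,"ty":0,"tz":0,"roll":0},
], squeeze=35)

```text
time_s: 30.43
ee_pos: [0.5592, 0.1107, 0.0164]
eef_rot: [0.422, 0.568, -0.422, 0.567]
ft_force: [-0.4, -0.2, 1.0]
grip_width: 0.0396
```

play_rows([
  {"hand":1,"tx":-3,"ty":0,"tz":0,"roll":0},
  {"hand":1,"tx":-8,"ty":0,"tz":0,"roll":0},
  {"hand":1,"tx":-15,"ty":0,"tz":0,"roll":0},
  {"hand":1,"tx":-20,"ty":0,"tz":0,"roll":0},
  {"hand":1,"tx":-20,"ty":0,"tz":0,"roll":0},
  {"hand":1,"tx":-20,"ty":0,"tz":0,"roll":0},
  {"hand":1,"tx":-20,"ty":0,"tz":0,"roll":0},
  {"hand":1,"tx":-15,"ty":0,"tz":0,"roll":0},
  {"hand":1,"tx":-8,"ty":0,"tz":0,"roll":0},
  {"hand":1,"tx":-5,"ty":0,"tz":0,"roll":0},
  {"hand":1,"tx":0,"ty":0,"tz":0,"roll":0},
])

```text
time_s: 31.35
ee_pos: [0.5595, 0.1107, 0.1511]
eef_rot: [0.422, 0.567, -0.421, 0.568]
ft_force: [0.7, 0.5, -4.3]
grip_width: 0.0401
```

```bash
python3 -c "
from h import *
go(.418,-.124,.0195,-4.8)"
```

```text
az now 16.75 tilt x [ 1.2e-03  3.0e-04 -1.0e+00] roll 21.55 then t [ 131.4 -121.5  245.8] dist 304 w 0.0401 F [ 0.7  0.5 -4.3] t 31.35
```

play_rows([
  {"hand":1,"tx":0,"ty":0,"tz":0,"roll":5.4},
  {"hand":1,"tx":0,"ty":0,"tz":0,"roll":5.4},
  {"hand":1,"tx":0,"ty":0,"tz":0,"roll":5.4},
  {"hand":1,"tx":0,"ty":0,"tz":0,"roll":5.4},
  {"hand":1,"tx":0,"ty":-5,"tz":10,"roll":0},
  {"hand":1,"tx":0,"ty":-10,"tz":20,"roll":0},
  {"hand":1,"tx":0,"ty":-13,"tz":26,"roll":0},
  {"hand":1,"tx":0,"ty":-13,"tz":26,"roll":0},
  {"hand":1,"tx":0,"ty":-13,"tz":26,"roll":0},
  {"hand":1,"tx":0,"ty":-13,"tz":26,"roll":0},
  {"hand":1,"tx":0,"ty":-13,"tz":26,"roll":0},
  {"hand":1,"tx":0,"ty":-13,"tz":26,"roll":0},
  {"hand":1,"tx":0,"ty":-12,"tz":26,"roll":0},
  {"hand":1,"tx":0,"ty":-10,"tz":20,"roll":0},
  {"hand":1,"tx":0,"ty":-6,"tz":13,"roll":0},
  {"hand":1,"tx":15,"ty":0,"tz":0,"roll":0},
  {"hand":1,"tx":25,"ty":0,"tz":0,"roll":0},
  {"hand":1,"tx":30,"ty":0,"tz":0,"roll":0},
  {"hand":1,"tx":25,"ty":0,"tz":0,"roll":0},
  {"hand":1,"tx":15,"ty":0,"tz":0,"roll":0},
])

```text
time_s: 33.02
ee_pos: [0.415, -0.1229, 0.0377]
eef_rot: [-0.519, -0.481, 0.521, -0.477]
ft_force: [0.0, 0.4, -3.6]
grip_width: 0.0397
```

play_rows([
  {"hand":1,"tx":6,"ty":0,"tz":0,"roll":0},
  {"hand":1,"tx":5,"ty":0,"tz":0,"roll":0},
  {"hand":1,"tx":3,"ty":0,"tz":0,"roll":0},
  {"hand":1,"tx":2,"ty":0,"tz":0,"roll":0},
  {"hand":1,"tx":0,"ty":0,"tz":0,"roll":0},
  {"hand":1,"tx":0,"ty":0,"tz":0,"roll":0},
  {"hand":1,"tx":0,"ty":0,"tz":0,"roll":0},
])

```text
time_s: 33.6
ee_pos: [0.4186, -0.1233, 0.025]
eef_rot: [0.521, 0.478, -0.52, 0.479]
ft_force: [0.3, 0.5, -3.5]
grip_width: 0.0401
```

```bash
python3 -c "
from h import *
go(.418,-.124,.0195,-4.8)"
```

```text
az now -4.83 tilt x [ 1.4e-03 -4.0e-04 -1.0e+00] roll -0.03 then t [ 5.5 -0.5  0.7] dist 6 w 0.0401 F [ 0.3  0.5 -3.5] t 33.6
```

play_rows([
  {"hand":1,"tx":1.5,"ty":0,"tz":0,"roll":0},
  {"hand":1,"tx":1.5,"ty":0,"tz":0,"roll":0},
  {"hand":1,"tx":1.5,"ty":0,"tz":0,"roll":0},
  {"hand":1,"tx":0.7,"ty":0,"tz":0,"roll":0},
  {"hand":1,"tx":0.5,"ty":0,"tz":0,"roll":0},
  {"hand":1,"tx":0,"ty":0,"tz":0,"roll":0},
  {"hand":1,"tx":0,"ty":0,"tz":0,"roll":0},
])

```text
time_s: 34.18
ee_pos: [0.418, -0.1232, 0.0187]
eef_rot: [0.521, 0.478, -0.521, 0.478]
ft_force: [0.1, 0.1, -3.4]
grip_width: 0.0396
```

play_rows([
  {"hand":1,"tx":0.5,"ty":0,"tz":0,"roll":0},
  {"hand":1,"tx":0.5,"ty":0,"tz":0,"roll":0},
  {"hand":1,"tx":0,"ty":0,"tz":0,"roll":0},
  {"hand":1,"tx":0,"ty":0,"tz":0,"roll":0},
])

```text
time_s: 34.52
ee_pos: [0.4182, -0.1232, 0.0184]
eef_rot: [0.521, 0.478, -0.521, 0.479]
ft_force: [-1.5, 1.0, 5.2]
grip_width: 0.0396
```

play_rows([
  {"hand":0,"tx":0,"ty":0,"tz":0,"roll":0},
  {"hand":0,"tx":0,"ty":0,"tz":0,"roll":0},
  {"hand":0,"tx":0,"ty":0,"tz":0,"roll":0},
  {"hand":0,"tx":0,"ty":0,"tz":0,"roll":0},
  {"hand":0,"tx":0,"ty":0,"tz":0,"roll":0},
  {"hand":0,"tx":-10,"ty":0,"tz":0,"roll":0},
  {"hand":0,"tx":-30,"ty":0,"tz":0,"roll":0},
  {"hand":0,"tx":-35,"ty":0,"tz":0,"roll":0},
  {"hand":0,"tx":-35,"ty":0,"tz":0,"roll":0},
  {"hand":0,"tx":-35,"ty":0,"tz":0,"roll":0},
  {"hand":0,"tx":-35,"ty":0,"tz":0,"roll":0},
  {"hand":0,"tx":0,"ty":0,"tz":-10,"roll":0},
  {"hand":0,"tx":0,"ty":0,"tz":-30,"roll":0},
  {"hand":0,"tx":0,"ty":0,"tz":-30,"roll":0},
  {"hand":0,"tx":0,"ty":0,"tz":-30,"roll":0},
  {"hand":0,"tx":0,"ty":0,"tz":-30,"roll":0},
  {"hand":0,"tx":0,"ty":0,"tz":-30,"roll":0},
  {"hand":0,"tx":0,"ty":0,"tz":-30,"roll":0},
  {"hand":0,"tx":0,"ty":0,"tz":-30,"roll":0},
  {"hand":0,"tx":0,"ty":0,"tz":-20,"roll":0},
])

```text
time_s: 36.18
ee_pos: [0.4381, 0.1184, 0.1972]
eef_rot: [0.52, 0.479, -0.52, 0.478]
ft_force: [-0.4, -1.6, -0.1]
grip_width: 0.0912
```

play_rows([
  {"hand":0,"tx":0,"ty":0,"tz":0,"roll":-7},
  {"hand":0,"tx":0,"ty":0,"tz":0,"roll":-7},
  {"hand":0,"tx":0,"ty":0,"tz":0,"roll":-7},
  {"hand":0,"tx":0,"ty":0,"tz":0,"roll":-7},
  {"hand":0,"tx":0,"ty":0,"tz":0,"roll":-7},
  {"hand":0,"tx":0,"ty":0,"tz":0,"roll":-7},
  {"hand":0,"tx":0,"ty":0,"tz":0,"roll":-7},
  {"hand":0,"tx":0,"ty":0,"tz":0,"roll":-7},
  {"hand":0,"tx":0,"ty":0,"tz":0,"roll":-7},
  {"hand":0,"tx":0,"ty":0,"tz":0,"roll":-7},
  {"hand":0,"tx":0,"ty":0,"tz":0,"roll":-7},
  {"hand":0,"tx":0,"ty":0,"tz":0,"roll":-7},
  {"hand":0,"tx":0,"ty":0,"tz":0,"roll":-7},
  {"hand":0,"tx":0,"ty":0,"tz":0,"roll":-7},
  {"hand":0,"tx":0,"ty":0,"tz":0,"roll":0},
])

```text
time_s: 37.43
ee_pos: [0.438, 0.116, 0.1971]
eef_rot: [-0.02, 0.707, 0.02, 0.707]
ft_force: [-0.4, 0.3, -0.2]
grip_width: 0.091
```

```bash
python3 - <<'E'
from h import *
go(.463,.2704,.082,93.2)
c=camera('scene'); np.savez('pics/10scene',**c); save('10scene',c); W=pts(c)
i=(W[...,2]>.085)&(W[...,2]<.112)&(W[...,0]>.38)&(W[...,0]<.5)&(W[...,1]>.1)&(W[...,1]<.4)
k,l,s,ce=cv2.connectedComponentsWithStats(i.astype(np.uint8))
for j in range(1,k):
    if s[j,4]>8: print(s[j],W[l==j].mean(0).round(4),W[l==j].max(0).round(4),w2c(W[l==j].mean(0)))
w=W.reshape(-1,3); w=w[(w[:,0]>.37)&(w[:,0]<.57)&(w[:,1]<-.05)&(w[:,1]>-.2)&(w[:,2]>.045)&(w[:,2]<.07)]
for a in (w[w[:,0]<.47],w[w[:,0]>.47]): print(len(a),a.mean(0).round(4),a.min(0).round(4),a.max(0).round(4))
E
```

```text
az now 93.27 tilt x [-8.e-04 -1.e-04 -1.e+00] roll 0.07 then t [115.1 152.8  33.6] dist 194 w 0.091 F [-0.4  0.3 -0.2] t 37.4333
[392 105   9   8  45] [0.4252 0.3247 0.091 ] [0.4378 0.3345 0.0963] [-80.  109.2]
[382 117   9  14  86] [0.4707 0.2678 0.0998] [0.4831 0.2779 0.1109] [-37.8  49.8]
119 [ 0.4203 -0.1192  0.0533] [ 0.4003 -0.1337  0.0453] [ 0.4365 -0.104   0.0604]
221 [ 0.5256 -0.1298  0.0536] [ 0.5012 -0.152   0.045 ] [ 0.545  -0.107   0.0597]
```

play_rows([
  {"hand":0,"tx":0,"ty":15,"tz":5,"roll":0},
  {"hand":0,"tx":0,"ty":30,"tz":8,"roll":0},
  {"hand":0,"tx":0,"ty":35,"tz":8,"roll":0},
  {"hand":0,"tx":0,"ty":35,"tz":8,"roll":0},
  {"hand":0,"tx":0,"ty":25,"tz":4,"roll":0},
  {"hand":0,"tx":10,"ty":12,"tz":0,"roll":0},
  {"hand":0,"tx":20,"ty":0,"tz":0,"roll":0},
  {"hand":0,"tx":25,"ty":0,"tz":0,"roll":0},
  {"hand":0,"tx":25,"ty":0,"tz":0,"roll":0},
  {"hand":0,"tx":15,"ty":0,"tz":0,"roll":0},
  {"hand":0,"tx":12,"ty":0,"tz":0,"roll":0},
  {"hand":0,"tx":5,"ty":0,"tz":0,"roll":0},
  {"hand":0,"tx":0,"ty":0,"tz":0,"roll":0},
  {"hand":0,"tx":0,"ty":0,"tz":0,"roll":0},
], squeeze=10)

```text
time_s: 38.65
ee_pos: [0.4629, 0.2692, 0.0857]
eef_rot: [-0.019, 0.707, 0.019, 0.707]
ft_force: [-0.0, 0.1, 0.9]
grip_width: 0.0913
```

play_rows([
  {"hand":1,"tx":0,"ty":0,"tz":0,"roll":0},
  {"hand":1,"tx":0,"ty":0,"tz":0,"roll":0},
  {"hand":1,"tx":0,"ty":0,"tz":0,"roll":0},
  {"hand":1,"tx":0,"ty":0,"tz":0,"roll":0},
  {"hand":1,"tx":0,"ty":0,"tz":0,"roll":0},
  {"hand":1,"tx":0,"ty":0,"tz":0,"roll":0},
  {"hand":1,"tx":0,"ty":0,"tz":0,"roll":0},
  {"hand":1,"tx":0,"ty":0,"tz":0,"roll":0},
  {"hand":1,"tx":0,"ty":0,"tz":0,"roll":0},
  {"hand":1,"tx":0,"ty":0,"tz":0,"roll":0},
  {"hand":1,"tx":0,"ty":0,"tz":0,"roll":0},
  {"hand":1,"tx":0,"ty":0,"tz":0,"roll":0},
  {"hand":1,"tx":0,"ty":0,"tz":0,"roll":0},
  {"hand":1,"tx":0,"ty":0,"tz":0,"roll":0},
  {"hand":1,"tx":0,"ty":0,"tz":0,"roll":0},
])

```text
time_s: 39.9
ee_pos: [0.4629, 0.2686, 0.0857]
eef_rot: [-0.02, 0.707, 0.019, 0.707]
ft_force: [1.3, -5.3, -0.0]
grip_width: 0.0142
```

```bash
python3 - <<'E'
from h import *
go(*c2w(-47,-113),.082,93.2); print(w2c(monitor.get_obs()['ee_pos']))
E
```

```text
az now 93.16 tilt x [-1.0e-04 -1.5e-03 -1.0e+00] roll -0.04 then t [   4.  -164.    -1.5] dist 164 w 0.0142 F [ 1.3 -5.3 -0. ] t 39.9
[-45.5  51. ]
```

play_rows([
  {"hand":1,"tx":0,"ty":-5,"tz":0,"roll":0},
  {"hand":1,"tx":0,"ty":-12,"tz":0,"roll":0},
  {"hand":1,"tx":0,"ty":-15,"tz":0,"roll":0},
  {"hand":1,"tx":0,"ty":-15,"tz":0,"roll":0},
  {"hand":1,"tx":0,"ty":-15,"tz":0,"roll":0},
  {"hand":1,"tx":0,"ty":-15,"tz":0,"roll":0},
  {"hand":1,"tx":0,"ty":-15,"tz":0,"roll":0},
  {"hand":1,"tx":0,"ty":-15,"tz":0,"roll":0},
  {"hand":1,"tx":0,"ty":-15,"tz":0,"roll":0},
  {"hand":1,"tx":0,"ty":-15,"tz":0,"roll":0},
  {"hand":1,"tx":0,"ty":-10,"tz":0,"roll":0},
  {"hand":1,"tx":0,"ty":-6,"tz":0,"roll":0},
  {"hand":1,"tx":0,"ty":-5,"tz":0,"roll":0},
  {"hand":1,"tx":0,"ty":-3,"tz":0,"roll":0},
  {"hand":1,"tx":0,"ty":-2,"tz":0,"roll":0},
  {"hand":1,"tx":0,"ty":-1.5,"tz":0,"roll":0},
  {"hand":1,"tx":0,"ty":0,"tz":0,"roll":0},
  {"hand":1,"tx":0,"ty":0,"tz":0,"roll":0},
])

```text
time_s: 41.4
ee_pos: [0.4712, 0.1051, 0.0857]
eef_rot: [-0.02, 0.707, 0.019, 0.706]
ft_force: [-4.4, -0.7, 2.6]
grip_width: 0.0141
```

```bash
python3 - <<'E'
from h import *
go(*c2w(-47,-113),.082,93.2); print(w2c(monitor.get_obs()['ee_pos']))
E
```

```text
az now 93.19 tilt x [-1.6e-03 -7.0e-04 -1.0e+00] roll -0.01 then t [ 3.7 -0.3 -0.7] dist 4 w 0.0141 F [-4.4 -0.7  2.6] t 41.4
[ -46.3 -112.7]
```

play_rows([
  {"hand":1,"tx":0,"ty":-1,"tz":0,"roll":0},
  {"hand":1,"tx":0,"ty":-1,"tz":0,"roll":0},
  {"hand":1,"tx":0,"ty":-1,"tz":0,"roll":0},
  {"hand":1,"tx":0,"ty":0,"tz":0,"roll":0},
  {"hand":1,"tx":0,"ty":0,"tz":0,"roll":0},
])

```text
time_s: 41.82
ee_pos: [0.4713, 0.1038, 0.0857]
eef_rot: [-0.018, 0.707, 0.02, 0.706]
ft_force: [-5.9, 5.5, 2.5]
grip_width: 0.0139
```

```bash
python3 - <<'E'
from h import *
go(*c2w(-47,-113),.082,93.2); print(w2c(monitor.get_obs()['ee_pos']))
E
```

```text
az now 93.12 tilt x [-0.0017  0.0026 -1.    ] roll -0.08 then t [ 3.7  1.  -0.7] dist 4 w 0.0139 F [-5.9  5.5  2.5] t 41.8167
[ -46.3 -114. ]
```

play_rows([
  {"hand":0,"tx":0,"ty":1,"tz":0,"roll":0},
  {"hand":0,"tx":0,"ty":0,"tz":0,"roll":0},
  {"hand":0,"tx":0,"ty":0,"tz":0,"roll":0},
  {"hand":0,"tx":-5,"ty":0,"tz":0,"roll":0},
  {"hand":0,"tx":-20,"ty":0,"tz":0,"roll":0},
  {"hand":0,"tx":-25,"ty":0,"tz":0,"roll":0},
  {"hand":0,"tx":-25,"ty":0,"tz":0,"roll":0},
  {"hand":0,"tx":-5,"ty":15,"tz":-2,"roll":0},
  {"hand":0,"tx":0,"ty":30,"tz":-6,"roll":0},
  {"hand":0,"tx":0,"ty":30,"tz":-6,"roll":0},
  {"hand":0,"tx":0,"ty":30,"tz":-6,"roll":0},
  {"hand":0,"tx":0,"ty":30,"tz":-6,"roll":0},
  {"hand":0,"tx":0,"ty":30,"tz":-6,"roll":0},
  {"hand":0,"tx":0,"ty":30,"tz":-6,"roll":0},
  {"hand":0,"tx":0,"ty":25,"tz":-4,"roll":0},
  {"hand":0,"tx":0,"ty":3,"tz":-2,"roll":0},
  {"hand":0,"tx":0,"ty":0,"tz":0,"roll":0},
  {"hand":0,"tx":0,"ty":0,"tz":0,"roll":0},
])

```text
time_s: 43.32
ee_pos: [0.416, 0.323, 0.1658]
eef_rot: [-0.02, 0.707, 0.019, 0.707]
ft_force: [0.4, -0.5, 0.6]
grip_width: 0.0912
```

```bash
python3 - <<'E'
from h import *
go(*c2w(-89,109),.066,93.2); print(w2c(monitor.get_obs()['ee_pos']))
E
```

```text
az now 93.19 tilt x [ 4.e-04 -6.e-04 -1.e+00] roll -0.01 then t [99.8  1.1  0.3] dist 100 w 0.0912 F [ 0.4 -0.5  0.6] t 43.3167
[-89.3 107.9]
```

play_rows([
  {"hand":0,"tx":15,"ty":1,"tz":0,"roll":0},
  {"hand":0,"tx":25,"ty":0,"tz":0,"roll":0},
  {"hand":0,"tx":25,"ty":0,"tz":0,"roll":0},
  {"hand":0,"tx":20,"ty":0,"tz":0,"roll":0},
  {"hand":0,"tx":10,"ty":0,"tz":0,"roll":0},
  {"hand":0,"tx":3,"ty":0,"tz":0,"roll":0},
  {"hand":0,"tx":0,"ty":0,"tz":0,"roll":0},
  {"hand":0,"tx":0,"ty":0,"tz":0,"roll":0},
])

```text
time_s: 43.98
ee_pos: [0.4168, 0.3246, 0.0688]
eef_rot: [-0.019, 0.706, 0.02, 0.707]
ft_force: [-0.3, 0.1, -0.1]
grip_width: 0.0911
```

play_rows([
  {"hand":1,"tx":0,"ty":0,"tz":0,"roll":0},
  {"hand":1,"tx":0,"ty":0,"tz":0,"roll":0},
  {"hand":1,"tx":0,"ty":0,"tz":0,"roll":0},
  {"hand":1,"tx":0,"ty":0,"tz":0,"roll":0},
  {"hand":1,"tx":0,"ty":0,"tz":0,"roll":0},
  {"hand":1,"tx":0,"ty":0,"tz":0,"roll":0},
  {"hand":1,"tx":0,"ty":0,"tz":0,"roll":0},
  {"hand":1,"tx":0,"ty":0,"tz":0,"roll":0},
  {"hand":1,"tx":0,"ty":0,"tz":0,"roll":0},
  {"hand":1,"tx":0,"ty":0,"tz":0,"roll":0},
  {"hand":1,"tx":0,"ty":0,"tz":0,"roll":0},
  {"hand":1,"tx":0,"ty":0,"tz":0,"roll":0},
  {"hand":1,"tx":0,"ty":0,"tz":0,"roll":0},
  {"hand":1,"tx":0,"ty":1,"tz":0,"roll":0},
  {"hand":1,"tx":0,"ty":1,"tz":0,"roll":0},
  {"hand":1,"tx":0,"ty":1,"tz":0,"roll":0},
  {"hand":1,"tx":0,"ty":1,"tz":0,"roll":0},
  {"hand":1,"tx":0,"ty":0,"tz":0,"roll":0},
  {"hand":1,"tx":0,"ty":0,"tz":0,"roll":0},
])

```text
time_s: 45.57
ee_pos: [0.4156, 0.3273, 0.0677]
eef_rot: [-0.021, 0.707, 0.019, 0.707]
ft_force: [2.4, -5.1, 1.5]
grip_width: 0.0136
```

```bash
python3 - <<'E'
from h import *
go(*c2w(-89,113),.066,93.2); print(w2c(monitor.get_obs()['ee_pos']))
E
```

```text
az now 93.19 tilt x [-1.0e-04 -2.5e-03 -1.0e+00] roll -0.01 then t [1.7 0.8 0.4] dist 2 w 0.0136 F [ 2.4 -5.1  1.5] t 45.5667
[-89.4 112.2]
```

play_rows([
  {"hand":1,"tx":0,"ty":1,"tz":0,"roll":0},
  {"hand":1,"tx":0,"ty":0.5,"tz":0,"roll":0},
  {"hand":1,"tx":0,"ty":0,"tz":0,"roll":0},
  {"hand":1,"tx":0,"ty":0,"tz":0,"roll":0},
])

```text
time_s: 45.9
ee_pos: [0.4156, 0.3273, 0.0677]
eef_rot: [-0.022, 0.707, 0.018, 0.707]
ft_force: [3.0, -10.4, 3.1]
grip_width: 0.0138
```

play_rows([
  {"hand":1,"tx":0,"ty":-1,"tz":0,"roll":0},
  {"hand":0,"tx":0,"ty":0,"tz":0,"roll":0},
  {"hand":0,"tx":0,"ty":0,"tz":0,"roll":0},
  {"hand":0,"tx":0,"ty":0,"tz":0,"roll":0},
  {"hand":0,"tx":-5,"ty":0,"tz":0,"roll":0},
  {"hand":0,"tx":-20,"ty":0,"tz":0,"roll":0},
  {"hand":0,"tx":-30,"ty":0,"tz":0,"roll":0},
  {"hand":0,"tx":-30,"ty":0,"tz":0,"roll":0},
  {"hand":0,"tx":-30,"ty":0,"tz":0,"roll":0},
  {"hand":0,"tx":-30,"ty":0,"tz":0,"roll":0},
  {"hand":0,"tx":-30,"ty":0,"tz":0,"roll":0},
  {"hand":0,"tx":-10,"ty":-30,"tz":0,"roll":0},
  {"hand":0,"tx":0,"ty":-35,"tz":10,"roll":0},
  {"hand":0,"tx":0,"ty":-35,"tz":15,"roll":0},
  {"hand":0,"tx":0,"ty":-35,"tz":20,"roll":0},
  {"hand":0,"tx":0,"ty":-35,"tz":20,"roll":0},
  {"hand":0,"tx":0,"ty":-35,"tz":20,"roll":0},
  {"hand":0,"tx":0,"ty":-35,"tz":20,"roll":0},
  {"hand":0,"tx":0,"ty":0,"tz":0,"roll":0},
  {"hand":0,"tx":0,"ty":0,"tz":0,"roll":0},
])

```text
time_s: 47.57
ee_pos: [0.5343, 0.0938, 0.2527]
eef_rot: [-0.018, 0.707, 0.018, 0.707]
ft_force: [0.3, -0.7, 0.7]
grip_width: 0.091
```

```bash
python3 - <<'E'
from h import *
go(.6,.1,.25,93.2)
c=camera('wrist'); save('11wrist',c); np.savez('pics/11wrist',**c)
c=camera('scene'); save('11scene',c); np.savez('pics/11scene',**c); W=pts(c)
i=(W[...,2]>.085)&(W[...,2]<.112)&(W[...,0]>.38)&(W[...,0]<.5)&(W[...,1]>.05)&(W[...,1]<.4)
k,l,s,ce=cv2.connectedComponentsWithStats(i.astype(np.uint8))
for j in range(1,k):
    if s[j,4]>8: print(s[j],W[l==j].mean(0).round(4),w2c(W[l==j].mean(0)))
E
```

```text
az now 92.95 tilt x [-3.e-04  6.e-04 -1.e+00] roll -0.25 then t [ 2.7  2.5 66. ] dist 66 w 0.091 F [ 0.3 -0.7  0.7] t 47.5667
[393 105   8   8  43] [0.4251 0.3272 0.0909] [-80.  111.7]
[328 138   9  14  84] [0.4797 0.1036 0.0999] [ -38.  -114.6]
```

View pics/11wrist.png

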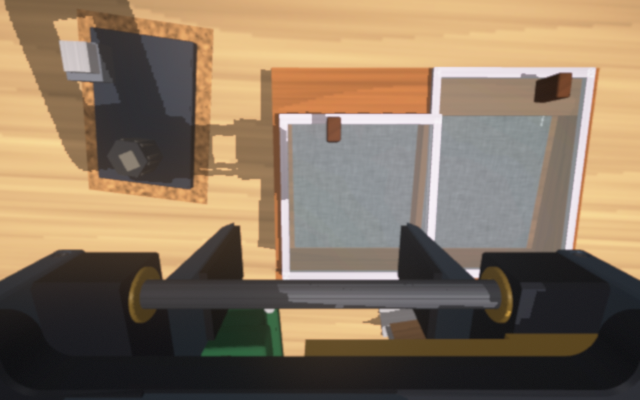

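View pics/11scene.png

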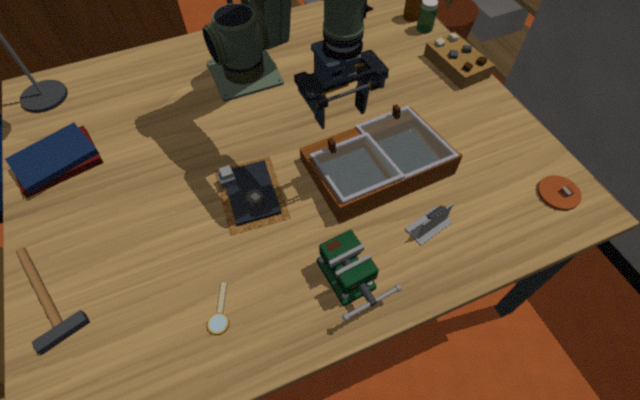

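The doors are shut and the case is empty. Galena, however, has been knocked aside: it now overhangs the slab's -y edge at (80,60) in the wrist view. Measuring it now.

```bash
cat > fin.py <<'E'
from h import *
import sys
c=dict(np.load(sys.argv[1])); W=pts(c); P=W.reshape(-1,3)
S0=np.array([.469,-.128]);t=np.radians(-4.8);D=np.array([[np.cos(t),-np.sin(t)],[np.sin(t),np.cos(t)]])
def rep(n,m,lo):
    m=cv2.morphologyEx(m.astype(np.uint8),cv2.MORPH_OPEN,np.ones((3,3))); k,l,s,ce=cv2.connectedComponentsWithStats(m)
    for i in range(1,k):
        if s[i,4]<lo: continue
        w=W[l==i]; r=cv2.minAreaRect(w[:,:2].astype(np.float32)*1000)
        print(n,s[i,4],ce[i].round(),[np.round(x,1) for x in r],'slabframe',((np.array(r[0])/1000-S0)@D*1000).round(1),'z',np.percentile(w[:,2],[5,50,95]).round(4))
a=(W[...,0]>.33)&(W[...,0]<.62)&(W[...,1]>-.27)&(W[...,1]<-.02); z=W[...,2]
rep('all>20',a&(z>.022)&(z<.075),30); rep('top',a&(z>.047)&(z<.075),30); rep('mid',a&(z>.034)&(z<.044),30)
rep('slab',a&(z>.009)&(z<.02),300)
hsv=cv2.cvtColor(c['img'],cv2.COLOR_RGB2HSV)
rep('mat+',a&((z>.009)|((hsv[...,1]>125)&(hsv[...,0]<20))),1000)
E
python3 fin.py pics/11wrist.npz; echo; python3 fin.py pics/11scene.npz
python3 - <<'E'
import cv2
im=cv2.imread('pics/11wrist.png'); cv2.imwrite('pics/11c.png',cv2.resize(im[0:215,40:240],None,fx=3,fy=2.79))
E
```

```text
all>20 1802 [86. 61.] [array([ 416. , -176.6]), array([40.2, 41.7]), np.float64(1.2)] slabframe [-48.7 -52.8] z [0.0267 0.0487 0.0547]
all>20 1542 [134. 156.] [array([ 518.8, -130. ]), array([46.5, 41.6]), np.float64(84.1)] slabframe [49.8  2.2] z [0.0278 0.0533 0.0552]
top 936 [77. 56.] [array([ 412.8, -173. ]), array([30.2, 30.3]), np.float64(0.1)] slabframe [-52.2 -49.5] z [0.0493 0.0536 0.0549]
top 1167 [129. 157.] [array([ 519.2, -130.2]), array([46.2, 41.5]), np.float64(80.9)] slabframe [50.2  2. ] z [0.0493 0.0537 0.0554]
mid 525 [91. 68.] [array([ 415.8, -176.5]), array([40.1, 40.8]), np.float64(0.3)] slabframe [-49.  -52.7] z [0.0353 0.0378 0.0425]
mid 58 [147. 147.] [array([ 507.6, -113.9]), array([15.6,  2.6]), np.float64(19.4)] slabframe [37.3 17.2] z [0.0348 0.0389 0.0435]
slab 12413 [147. 103.] [array([ 469.5, -128. ]), array([120.9, 180.3]), np.float64(85.1)] slabframe [0.5 0. ] z [0.0122 0.0137 0.0152]
mat+ 22580 [143. 104.] [array([ 471.1, -131.4]), array([161.5, 220.1]), np.float64(85.3)] slabframe [ 2.4 -3.2] z [-0.0005  0.0134  0.0536]

all>20 268 [226. 176.] [arr
[... 215 characters left out ...]
.7] z [0.0255 0.0528 0.057 ]
top 114 [226. 172.] [array([ 415.9, -172.2]), array([28.1, 33.3]), np.float64(89.7)] slabframe [-49.2 -48.5] z [0.05   0.0537 0.0567]
top 204 [254. 197.] [array([ 523.6, -129.6]), array([40.9, 42. ]), np.float64(58.2)] slabframe [54.5  3. ] z [0.0492 0.0542 0.0573]
mid 78 [223. 179.] [array([ 424. , -187.9]), array([43.6, 25.2]), np.float64(36.1)] slabframe [-39.8 -63.5] z [0.0352 0.0385 0.0412]
slab 2029 [252. 192.] [array([ 472.8, -127.7]), array([119.4, 182.9]), np.float64(85.2)] slabframe [3.8 0.6] z [0.0112 0.0141 0.0169]
mat+ 3837 [251. 196.] [array([ 472. , -130.8]), array([164. , 222.7]), np.float64(86.0)] slabframe [ 3.2 -2.6] z [-0.0011  0.0135  0.0534]
```

View pics/11c.png

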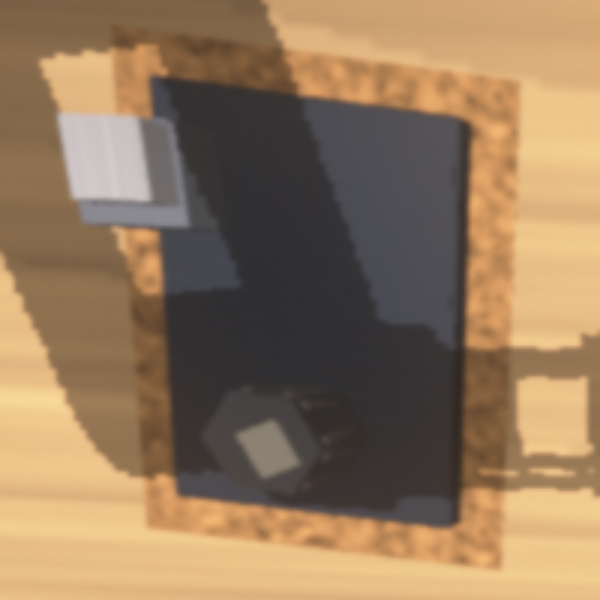

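Flint is fine. Galena, still upright, is at (0.416,-0.1766) with yaw about 0.3° and overhangs the slab by about 13 mm. I'll regrasp it and put it back.

play_rows([
  {"hand":0,"tx":0,"ty":0,"tz":0,"roll":7.12},
  {"hand":0,"tx":0,"ty":0,"tz":0,"roll":7.12},
  {"hand":0,"tx":0,"ty":0,"tz":0,"roll":7.12},
  {"hand":0,"tx":0,"ty":0,"tz":0,"roll":7.12},
  {"hand":0,"tx":0,"ty":0,"tz":0,"roll":7.12},
  {"hand":0,"tx":0,"ty":0,"tz":0,"roll":7.12},
  {"hand":0,"tx":0,"ty":0,"tz":0,"roll":7.12},
  {"hand":0,"tx":0,"ty":0,"tz":0,"roll":7.12},
  {"hand":0,"tx":0,"ty":0,"tz":0,"roll":7.12},
  {"hand":0,"tx":0,"ty":0,"tz":0,"roll":7.12},
  {"hand":0,"tx":0,"ty":0,"tz":0,"roll":7.12},
  {"hand":0,"tx":0,"ty":0,"tz":0,"roll":7.12},
  {"hand":0,"tx":0,"ty":0,"tz":0,"roll":7.12},
  {"hand":0,"tx":0,"ty":-10,"tz":25,"roll":0},
  {"hand":0,"tx":0,"ty":-16,"tz":37,"roll":0},
  {"hand":0,"tx":0,"ty":-16,"tz":37,"roll":0},
  {"hand":0,"tx":0,"ty":-16,"tz":37,"roll":0},
  {"hand":0,"tx":0,"ty":-16,"tz":37,"roll":0},
  {"hand":0,"tx":0,"ty":-16,"tz":37,"roll":0},
  {"hand":0,"tx":0,"ty":-16,"tz":35,"roll":0},
], squeeze=35)

```text
time_s: 49.33
ee_pos: [0.4291, -0.1507, 0.2532]
eef_rot: [0.497, 0.503, -0.496, 0.504]
ft_force: [-0.2, -0.4, 0.6]
grip_width: 0.0909
```

play_rows([
  {"hand":0,"tx":20,"ty":-12,"tz":20,"roll":0},
  {"hand":0,"tx":30,"ty":0,"tz":5,"roll":0},
  {"hand":0,"tx":35,"ty":0,"tz":0,"roll":0},
  {"hand":0,"tx":30,"ty":0,"tz":0,"roll":0},
  {"hand":0,"tx":25,"ty":0,"tz":0,"roll":0},
  {"hand":0,"tx":0,"ty":0,"tz":0,"roll":0},
  {"hand":0,"tx":0,"ty":0,"tz":0,"roll":0},
])

```text
time_s: 49.92
ee_pos: [0.4181, -0.1746, 0.1125]
eef_rot: [0.497, 0.504, -0.497, 0.502]
ft_force: [0.0, 0.0, 0.2]
grip_width: 0.0915
```

```bash
python3 - <<'E'
from h import *
go(.416,-.1766,.0187,0.3)
c=camera('wrist'); np.savez('pics/12wrist',**c)
E
python3 fin.py pics/12wrist.npz
```

```text
az now 0.71 tilt x [-0.0019  0.0012 -1.    ] roll 0.41 then t [93.8 -2.   2.1] dist 94 w 0.0915 F [0.  0.  0.2] t 49.9167
all>20 3460 [457. 160.] [array([ 519.6, -130.5]), array([45.6, 42.5]), np.float64(87.0)] slabframe [50.7  1.7] z [0.0306 0.0538 0.0553]
all>20 2502 [319. 213.] [array([ 416.5, -177.4]), array([40. , 40.5]), np.float64(0.7)] slabframe [-48.2 -53.6] z [0.0317 0.053  0.0547]
top 2885 [461. 162.] [array([ 520. , -130.6]), array([45.5, 42. ]), np.float64(22.7)] slabframe [51.   1.7] z [0.0503 0.054  0.0554]
top 1459 [315. 216.] [array([ 413.4, -173.6]), array([30. , 28.5]), np.float64(0.6)] slabframe [-51.6 -50.1] z [0.0523 0.0538 0.0548]
mid 70 [432. 146.] [array([ 501.5, -120.1]), array([12.9,  3.1]), np.float64(70.6)] slabframe [31.7 10.6] z [0.0347 0.0391 0.0434]
mid 61 [428. 163.] [array([ 499.5, -134. ]), array([12.3,  2. ]), np.float64(83.3)] slabframe [30.9 -3.5] z [0.0349 0.0385 0.043 ]
mid 816 [327. 213.] [array([ 416.7, -177.4]), array([39.7, 40.4]), np.float64(0.9)] slabframe [-48.  -53.6] z [0.0361 0.0379 0.0409]
slab 25596 [376. 142.] [array([ 470. , -128.7]), array([120.2, 180.1]), np.float64(85.2)] slabframe [ 1.1 -0.7] z [0.0127 0.0139 0.015 ]
mat+ 126844 [342. 263.] [array([ 459.5, -130.2]), array([160.4, 244.9]), np.float64(85.4)] slabframe [-9.2 -3. ] z [0.0004 0.2069 0.2329]
```

play_rows([
  {"hand":0,"tx":15,"ty":-1.6,"tz":2.5,"roll":0},
  {"hand":0,"tx":25,"ty":0,"tz":0,"roll":0},
  {"hand":0,"tx":25,"ty":0,"tz":0,"roll":0},
  {"hand":0,"tx":15,"ty":0,"tz":0,"roll":0},
  {"hand":0,"tx":8,"ty":0,"tz":0,"roll":0},
  {"hand":0,"tx":4,"ty":0,"tz":0,"roll":0},
  {"hand":0,"tx":0,"ty":0,"tz":0,"roll":0},
  {"hand":1,"tx":0,"ty":0,"tz":0,"roll":0},
  {"hand":1,"tx":0,"ty":0,"tz":0,"roll":0},
  {"hand":1,"tx":0,"ty":0,"tz":0,"roll":0},
  {"hand":1,"tx":0,"ty":0,"tz":0,"roll":0},
  {"hand":1,"tx":0,"ty":0,"tz":0,"roll":0},
  {"hand":1,"tx":0,"ty":0,"tz":0,"roll":0},
  {"hand":1,"tx":0,"ty":0,"tz":0,"roll":0},
  {"hand":1,"tx":0,"ty":0,"tz":0,"roll":0},
  {"hand":1,"tx":0,"ty":0,"tz":0,"roll":0},
  {"hand":1,"tx":0,"ty":0,"tz":0,"roll":0},
  {"hand":1,"tx":0,"ty":0,"tz":0,"roll":0},
])

```text
time_s: 51.47
ee_pos: [0.4168, -0.1786, 0.0207]
eef_rot: [0.497, 0.503, -0.497, 0.503]
ft_force: [-0.9, 0.4, 1.0]
grip_width: 0.04
```

play_rows([
  {"hand":1,"tx":-3,"ty":0,"tz":0,"roll":0},
  {"hand":1,"tx":-8,"ty":0,"tz":0,"roll":0},
  {"hand":1,"tx":-10,"ty":0,"tz":0,"roll":0},
  {"hand":1,"tx":-5,"ty":0,"tz":0,"roll":0},
  {"hand":1,"tx":0,"ty":0,"tz":-5,"roll":0},
  {"hand":1,"tx":0,"ty":0,"tz":-12,"roll":0},
  {"hand":1,"tx":0,"ty":0,"tz":-15,"roll":0},
  {"hand":1,"tx":0,"ty":0,"tz":-12,"roll":0},
  {"hand":1,"tx":0,"ty":0,"tz":-6,"roll":0},
  {"hand":1,"tx":0,"ty":0,"tz":0,"roll":0},
  {"hand":1,"tx":0,"ty":0,"tz":0,"roll":0},
])

```text
time_s: 52.38
ee_pos: [0.4162, -0.1281, 0.0465]
eef_rot: [0.497, 0.503, -0.497, 0.503]
ft_force: [0.1, -0.9, -3.6]
grip_width: 0.0397
```

play_rows([
  {"hand":1,"tx":8,"ty":0,"tz":0,"roll":0},
  {"hand":1,"tx":8,"ty":0,"tz":0,"roll":0},
  {"hand":1,"tx":4,"ty":0,"tz":0,"roll":0},
  {"hand":1,"tx":2.5,"ty":0,"tz":0,"roll":0},
  {"hand":1,"tx":1.5,"ty":0,"tz":0,"roll":0},
  {"hand":1,"tx":1,"ty":0,"tz":0,"roll":0},
  {"hand":1,"tx":0.5,"ty":0,"tz":0,"roll":0},
  {"hand":1,"tx":0,"ty":0,"tz":0,"roll":0},
  {"hand":1,"tx":0,"ty":0,"tz":0,"roll":0},
])

```text
time_s: 53.13
ee_pos: [0.4165, -0.1287, 0.0214]
eef_rot: [0.498, 0.502, -0.497, 0.503]
ft_force: [-0.5, -0.3, -2.9]
grip_width: 0.0399
```

play_rows([
  {"hand":1,"tx":0.5,"ty":0,"tz":0,"roll":0},
  {"hand":1,"tx":0.5,"ty":0,"tz":0,"roll":0},
  {"hand":1,"tx":0,"ty":0,"tz":0,"roll":0},
  {"hand":1,"tx":0,"ty":0,"tz":0,"roll":0},
])

```text
time_s: 53.47
ee_pos: [0.4166, -0.1286, 0.0207]
eef_rot: [0.498, 0.502, -0.497, 0.503]
ft_force: [-1.6, 0.5, 4.5]
grip_width: 0.0398
```

Contact at 4.5 N. I'll release, rise and back off.

play_rows([
  {"hand":0,"tx":0,"ty":0,"tz":0,"roll":0},
  {"hand":0,"tx":0,"ty":0,"tz":0,"roll":0},
  {"hand":0,"tx":0,"ty":0,"tz":0,"roll":0},
  {"hand":0,"tx":0,"ty":0,"tz":0,"roll":0},
  {"hand":0,"tx":0,"ty":0,"tz":0,"roll":0},
  {"hand":0,"tx":-8,"ty":0,"tz":0,"roll":0},
  {"hand":0,"tx":-25,"ty":0,"tz":0,"roll":0},
  {"hand":0,"tx":-35,"ty":0,"tz":0,"roll":0},
  {"hand":0,"tx":-35,"ty":0,"tz":0,"roll":0},
  {"hand":0,"tx":-35,"ty":0,"tz":0,"roll":0},
  {"hand":0,"tx":-35,"ty":0,"tz":0,"roll":0},
  {"hand":0,"tx":-30,"ty":0,"tz":15,"roll":0},
  {"hand":0,"tx":0,"ty":0,"tz":30,"roll":0},
  {"hand":0,"tx":0,"ty":0,"tz":30,"roll":0},
  {"hand":0,"tx":0,"ty":0,"tz":30,"roll":0},
  {"hand":0,"tx":0,"ty":0,"tz":20,"roll":0},
  {"hand":0,"tx":0,"ty":0,"tz":0,"roll":0},
  {"hand":0,"tx":0,"ty":0,"tz":0,"roll":0},
  {"hand":0,"tx":0,"ty":0,"tz":0,"roll":0},
])

```text
time_s: 55.05
ee_pos: [0.4173, -0.2528, 0.2233]
eef_rot: [0.498, 0.503, -0.497, 0.502]
ft_force: [-0.7, -0.2, -0.0]
grip_width: 0.0913
```

```bash
python3 - <<'E'
from h import *
c=camera('wrist'); np.savez('pics/13wrist',**c); save('13wrist',c)
s=camera('scene'); save('13scene',s); np.savez('pics/13scene',**s)
a=cv2.resize(c['img'][:250],(400,156)); 
b=s['img'][80:360,140:500]
cv2.imwrite('pics/13m.png',np.vstack([cv2.resize(c['img'][:250],(640,250)),cv2.resize(b,(640,340))[:340]])[:,:,::-1])
W=pts(s); i=(W[...,2]>.085)&(W[...,2]<.112)&(W[...,0]>.38)&(W[...,0]<.5)&(W[...,1]>.05)&(W[...,1]<.4)
k,l,st,ce=cv2.connectedComponentsWithStats(i.astype(np.uint8))
for j in range(1,k):
    if st[j,4]>8: print(st[j],w2c(W[l==j].mean(0)))
z0=np.load('pics/0scene.npz')
for nm,(r0,r1,c0,c1) in {'loupe':(275,340,200,240),'clip':(195,250,400,465)}.items():
    print(nm,np.abs(z0['img'][r0:r1,c0:c1].astype(int)-s['img'][r0:r1,c0:c1]).mean().round(2),np.nanmedian(np.abs(z0['z_map']-s['z_map'])[r0:r1,c0:c1]))
E
python3 fin.py pics/13wrist.npz
```

```text
[393 105   8   8  45] [-80.4 111.5]
[328 138   9  13  81] [ -38.3 -114.7]
loupe 5.72 0.0016482472
clip 5.34 0.0018867254
all>20 1697 [321.  64.] [array([ 416.5, -127.7]), array([39.9, 40.1]), np.float64(0.6)] slabframe [-52.3  -4. ] z [0.0368 0.053  0.055 ]
all>20 1867 [423.  67.] [array([ 519.9, -131.1]), array([42. , 45.7]), np.float64(56.0)] slabframe [50.9  1.1] z [0.033  0.0538 0.0557]
top 989 [318.  57.] [array([ 413.5, -123.6]), array([29.9, 28.3]), np.float64(0.6)] slabframe [-55.7  -0.3] z [0.0525 0.0539 0.0552]
top 1634 [425.  66.] [array([ 519.9, -130.6]), array([45.7, 41.3]), np.float64(84.9)] slabframe [51.   1.6] z [0.0512 0.054  0.0557]
mid 644 [326.  72.] [array([ 416.3, -127.7]), array([39.8, 39.8]), np.float64(1.5)] slabframe [-52.5  -4.1] z [0.0366 0.038  0.04  ]
slab 15167 [368.  65.] [array([ 470.3, -128.6]), array([119.9, 180.4]), np.float64(85.3)] slabframe [ 1.4 -0.5] z [0.0125 0.0139 0.0153]
mat+ 27049 [370.  70.] [array([ 471.1, -130.9]), array([160.3, 220.8]), np.float64(85.4)] slabframe [ 2.4 -2.8] z [-0.0003  0.0136  0.0539]
mat+ 81917 [321. 328.] [array([ 417.1, -241.5]), array([162.6,  56. ]), np.float64(0.5)] slabframe [ -42.3 -117.5] z [0.2719 0.3258 0.3442]
```

View pics/13m.png

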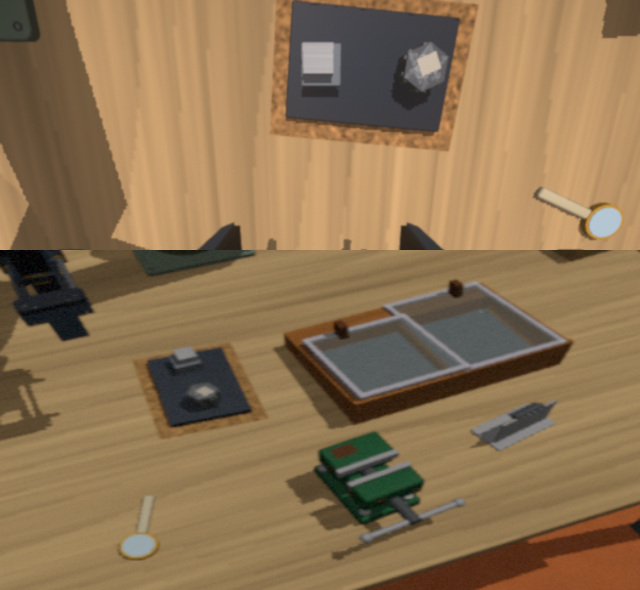

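Both specimens stand on the slab, at (322,63) and (425,66) in the upper half of the picture, with a gap of about 60 mm. The slab is on the mat and square with it, both doors are shut, and the loupe and clip holder are in place.

```bash
python3 -c "
from h import *
print(order.job_done())"
```

```text
the job is handed in; nothing more can be done
None
```

The exhibit is ready and handed in at about 55 s of the 210 s allowed.

- **Slab:** I pushed it along an arc with the open fingers until it lay on the mat. The last check put its centre about 2.5 mm from the mat's, with yaw matching to about 0.1° and margins of about 17 mm or more all round.
- **Specimens:** Only flint and galena were in the case, both in the right compartment. I opened the right door, took both out and set them on the slab. They stand upright with a gap of about 60 mm.
- **Galena moved:** After I had placed it, galena was knocked about 5 cm and overhung the slab's edge by about 13 mm. I picked it up and set it back on the slab; the final picture shows it in place.
- **Doors:** I pushed each one to its end stop. The pulls read about -114 and +112 mm against the nominal -113 and +113. Both are off by about 1 mm in the same direction, which fits an error in my estimate of the case's position rather than a gap.
- **Bystanders:** The loupe and clip holder look unmoved in the final pictures.

No check failed. The scene camera placed things 3 to 5 mm further out in x than the wrist camera, so I used the wrist values.

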